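# Weigh up the batch of finished bolts

### The arm

A 6-joint arm with a two-finger parallel gripper is mounted at the origin on the work surface. World frame = base frame: x ahead of the robot, y to its left, z up, the work surface at z = 0. Lengths are in m, angles in degrees, forces in N, time in s.
With the tool pointing down it reaches from about 0.4 to 0.825 m from the base axis. Payload 7 kg.
Tool frame: the origin (TCP) lies at the very end of the fingers, on their centre line; the grasp point (between the pads) lies 19 mm behind it; z points along the fingers, y is the direction in which the jaws open and shut (so a half turn about z gives the same grasp; the last joint's range is limited). The gripper opens to 88 mm and grips with 3 to 60 N. Pads are 19 mm wide; open, the fingers measure 130 mm over their backs; the gripper's body (78 mm by 193 mm) begins 47 mm behind the grasp point.
Start: joints at [82.97, 20.546, 0.682, 0, -70.136, -16.507], TCP at [0.27, 0.619, 0.227] pointing down, gripper open.
Joint ranges: [-176.03, 176.03], [-82.01, 121.73], [-58.28, 71.71], [-173.87, 95.51], [-174.79, -0.11], [-173.66, 173.66]. Speed limits (degrees/s): [136.94, 136.94, 172.46, 180, 180, 180].

### API

Orientations are given as [roll, pitch, yaw] about the fixed x, y, z axes, in that order (R = Rz(yaw) Ry(pitch) Rx(roll)).
In Python, from plant import ctrl, snapshot, workorder gives the robot as it stands. The module is installed in compiled form; this text tells all that it offers.
- The arm moves only by the shell command python3 -m creep 'ROWS'. ROWS is JSON, a list of rows, each a list of 5 numbers: the shift along the tool's x, y, z scaled (see below), then the turn about the tool's z scaled (see below), then the finger opening in mm, from 0 to 87.6. A call has exactly 8 rows; each row is the pose to reach, as a shift and turn from the pose commanded when the call began, along the tool's axes at that moment, turning the shorter way round; what a row does not reach only later rows make up. The controller multiplies each number of a shift by 0.1 m and each number of a turn by 180 degrees. A row lasts 1/12 s, in which the tool goes at most 41.7 mm and 7.16 degrees, less where a joint would pass 70% of its speed; a pose out of reach is approached as far as the arm can. A call with a number of a shift or a turn outside -1 to 1 is refused whole. A call with a gripper value outside its range is refused whole. The fingers move at their own pace and stop on an object; the grip force is fixed at half the most. Time passes only in rows, so rows that repeat a pose let the fingers close, or fill a call up. It gives the time, the measured TCP pose, the force and the opening at its end, in the units of the state.
- ctrl.get_obs(): the state, without advancing time (a new reading comes with each control period).
- snapshot(name): name is "scene" or "top" or "wrist"; returns a dict with "img" (420x560x3 uint8, blue, green, red), "camera_matrix" (3x3 intrinsics, pixels), "xyz" and "rotation" of the camera in the world. Camera axes: x right, y up, looking along -z (the intrinsics and any distortion apply to the point x, -y, -z); pixel columns grow to the right and rows downward; lengths in m; the calibration is good to about 2 mm. A picture is of the moment at which its call begins. There is no depth.
- workorder.close_job(): hands the job in, once; it reports no verdict.
The state is a dict: "clock": time; "joint_pos": joint angles; "qvel": joint speeds; "tau": joint torques, N m; "tool_pos": TCP position; "orientation": TCP orientation; "force": force on the tool from outside, world axes, zero at the start; "moment": the same for the moment, N m; "opening": finger opening in m.
Only numpy, scipy, OpenCV 4.12 (cv2) and the standard library are available. Lean on these libraries where they do the work, as an engineer would, in place of code of your own. Each camera call takes 0.05 s, during which the arm holds its last target.

### The job

Weigh up the finished bolts (bolt with its nut on): first check the spring scale by standing the brass check weight alone in the middle of the pan and letting go, and put the weight back upright in the middle of its cork pad. Hold the dish in the air under the chute's lip and push the red paddle with it, so that the gate opens and all the bolts waiting in the chute slide into the dish and none misses it; the finished bolts on the green mat go into the dish too, and the dish with all of them is left standing in the middle of the scale pan. Set things on the pan gently, never pressing it down hard or dropping things onto it, and leave everything else where it lies.

Things in the scene. Friction and masses are not known exactly. Their poses are not given: they have to be found in the camera images.
- check_weight: brass check weight, 0.5 kg, standing: plain cylinder 54 mm diameter and 28 mm high, above it a neck and a round knob 24 mm in diameter (37 to 50 mm up), 50 mm high in all. Origin: centre of its underside; z up.
- pad_top (a point): the place of the check weight: centre of the top of a fixed round cork pad, 130 mm diameter, 4 mm thick, on the table.
- pan_top (a point): centre of the upper face of the spring scale's round steel pan, 160 mm diameter, unloaded 108 mm above the table. It sinks with the pan. The white housing below is 170 x 180 mm, 68 mm high.
- pan (a joint): how far the pan has sunk, m: 0 empty, end stop at 0.030; the spring gives about 500 N/m, damped (the check weight sinks it about 10 mm).
- dish: round aluminium catch dish with a flat bottom: 128 mm diameter at the foot, 140 mm at the rim, 55 mm high, wall 3 mm, floor 4 mm, about 0.17 kg, with a black bar handle along its -x direction. Origin: centre of its underside; z up.
- dish_handle (a point): grip point on the dish's handle, 98 mm from the dish's axis along its -x and 42 mm above its underside. The handle is a straight bar 14 mm wide (along the dish's y), 20 mm high, from 67 to 153 mm from the axis.
- chute: open aluminium channel on a blue stand, two lanes 32 mm wide side by side, walls 38 mm, 210 mm long, falling at 30 degrees to its -x. Origin on the table straight below the lip; x runs from the lip to the upper end. Bolts wait in the lanes behind the yellow gate at the lip. The gate's two guides rise 85 mm above the lip, leaning 50 mm to -x. Below the lip is free; the foot begins 105 mm behind it.
- chute_lip (a point): middle of the channel floor's lower edge (the lip), 135 mm above the table, where the bolts drop off; x as the chute's x. With the gate open they leave in a row within about a second and land 0 to 60 mm in front of the lip (-x), within 35 mm of its middle plane.
- paddle_face (a point): front of the red paddle, 64 mm wide, that hangs from an axle just below the lip (129 mm above the table, 6 mm behind the lip); it reaches down to 57 mm above the table. This point is 30 mm below the axle and moves with the paddle. Pushing the paddle towards the chute's +x, for instance with the rim of the dish held below the lip, lifts the gate.
- paddle (a joint): swing of the paddle, rad: 0 hanging (gate shut, kept by a light spring), stop at 0.8. The gate rises 0.07 m per rad; bolts start to pass at 0.33 and pass freely from 0.45 rad on. Takes 3 to 6 N at the rim of the dish.
- chute_bolt0: in the chute: finished bolt, 60 g: zinc hexagon bolt with a brass-coloured nut run up to its head, together a hexagonal block 22 mm long and 22 mm across flats (25.4 across corners), then a threaded stub 14 mm thick, 20 mm long. Origin in the middle of the block, on the axis; x along the axis, head end at -11 mm, stub end at +31 mm.
- chute_bolt1: in the chute: finished bolt, as chute_bolt0.
- chute_bolt2: in the chute (or absent): finished bolt, as chute_bolt0.
- chute_bolt3: in the chute (or absent): finished bolt, as chute_bolt0.
- mat_bolt0: on the green mat (or absent): finished bolt, lying, as chute_bolt0.
- mat_bolt1: on the green mat (or absent): finished bolt, lying, as chute_bolt0.
- mat_bolt2: on the green mat (or absent): finished bolt, lying, as chute_bolt0.
- mat_bolt3: on the green mat (or absent): finished bolt, lying, as chute_bolt0.
- bare_bolt: on the green mat, leave it: an unfinished bolt without nut, head hexagon 22 mm across flats and 9.5 mm thick, shank 14 mm thick, 42 mm long in all.
- bare_nut: on the green mat, leave it: a loose brass-coloured nut, 22 mm across flats, 11 mm high, lying flat.
- mug: leave it: white mug, 76 mm diameter, 90 mm high.
- spanner: leave it: steel spanner, lying on the table.
- tape: leave it: roll of brown tape lying flat, 90 mm diameter, 22 mm high.
Mind the look-alikes: they are no part of the job. Leave any blue look-alike of the chute_bolt2 alone.

How it is judged (in metres and radians):
On the way, in this order (a step that is already met when the one before it is completed fails the run):
1. The check weight stands by itself, upright and centred (within 12 mm) on the scale pan, released and at rest (horizontal distance between check_weight and pan_top below 0.012 m and z of check_weight in the frame of pan_top between -0.004 and 0.004 m and angle between check_weight's own z axis and vertical below 0.1 rad and contact force between the fingers and check_weight below 0.1 N and linear speed of check_weight below 0.02 m/s and value of joint pan above 0.006 m and horizontal distance between dish and pan_top above 0.12 m), for 0.4 s.
2. The dish, held by the robot clear of the table under the chute's lip, pushes the paddle and the gate begins to rise (value of joint paddle above 0.15 rad and contact force between the fingers and dish above 1 N and height (world z) of dish above 0.02 m and horizontal distance between dish and chute_lip below 0.085 m), for 0.05 s.
3. Every bolt of the chute is in the dish, which the robot still holds in the air (contact force between the fingers and dish above 1 N and height (world z) of dish above 0.02 m and horizontal distance between each of chute_bolt0, chute_bolt1, chute_bolt2, chute_bolt3 and dish below 0.066 m and z of chute_bolt0 in the frame of dish between 0 and 0.078 m and z of chute_bolt1 in the frame of dish between 0 and 0.078 m and z of chute_bolt2 in the frame of dish between 0 and 0.078 m and z of chute_bolt3 in the frame of dish between 0 and 0.078 m), for 0.2 s.
At the end, for the whole second after the job is handed in: The dish stands level on the pan, its axis within 15 mm of the pan's centre, released and at rest, with every finished bolt (from the chute and from the mat) inside it; the check weight stands upright on its cork pad, within 22 mm of the pad's centre; the paddle hangs free (gate shut) (horizontal distance between dish and pan_top below 0.015 m and z of dish in the frame of pan_top between -0.005 and 0.005 m and angle between dish's own z axis and vertical below 0.08 rad and linear speed of each of dish, check_weight below 0.02 m/s and horizontal distance between each of chute_bolt0, chute_bolt1, chute_bolt2, chute_bolt3, mat_bolt0, mat_bolt1, mat_bolt2, mat_bolt3 and dish below 0.066 m and z of chute_bolt0 in the frame of dish between 0 and 0.078 m and z of chute_bolt1 in the frame of dish between 0 and 0.078 m and z of chute_bolt2 in the frame of dish between 0 and 0.078 m and z of chute_bolt3 in the frame of dish between 0 and 0.078 m and z of mat_bolt0 in the frame of dish between 0 and 0.078 m and z of mat_bolt1 in the frame of dish between 0 and 0.078 m and z of mat_bolt2 in the frame of dish between 0 and 0.078 m and z of mat_bolt3 in the frame of dish between 0 and 0.078 m and horizontal distance between check_weight and pad_top below 0.022 m and angle between check_weight's own z axis and vertical below 0.1 rad and z of check_weight in the frame of pad_top between -0.004 and 0.005 m and value of joint paddle below 0.1 rad); the robot touches nothing.
It fails at once if a bolt from the chute drops outside the dish ((height (world z) of chute_bolt0 below 0.04 m and horizontal distance between chute_bolt0 and dish above 0.085 m) or (height (world z) of chute_bolt1 below 0.04 m and horizontal distance between chute_bolt1 and dish above 0.085 m) or (height (world z) of chute_bolt2 below 0.04 m and horizontal distance between chute_bolt2 and dish above 0.085 m) or (height (world z) of chute_bolt3 below 0.04 m and horizontal distance between chute_bolt3 and dish above 0.085 m)).
It fails at once if the scale pan is pressed or knocked down more than 24 mm of its 30 mm travel (overload) (value of joint pan above 0.024 m).
It fails at once if something that is not part of the batch (bare bolt, bare nut, mug, spanner, tape) is moved more than 40 mm (distance of any of bare_bolt, bare_nut, mug, spanner, tape from where it was at the start of the episode above 0.04 m).
Of chute_bolt2, chute_bolt3 only 1 to 2 are there at a start; the rules pass over those that are not, and their reading is None.
Of mat_bolt0, mat_bolt1, mat_bolt2, mat_bolt3 only 2 to 4 are there at a start; the rules pass over those that are not, and their reading is None.
At some moment in a run one of check_weight, mat_bolt0, mat_bolt1, mat_bolt2, mat_bolt3 may be knocked a few centimetres aside while the robot is not near it.
It also fails if it takes over 210 s, if anything falls off the work surface, if the arm or the gripper's body presses on something with over 40 N, if the wrist force passes 120 N, or if a joint passes its speed limit or range.

## Working session

There is one attempt and no reset: what is moved stays moved. The work goes in short steps, Python scripts to look and compute and a shell command to move; the robot and the scene stay as the last step left them, time stands still between calls to the robot, and variables do not carry over. Pictures are saved under pics/ and viewed, and the job is handed in when it is done.

```bash
mkdir -p pics; ls
cat > h.py <<'E'
import numpy as np, cv2
from plant import ctrl, snapshot, workorder
def snap(cam,name,up=True):
    s=snapshot(cam); im=s["img"]; cv2.imwrite(f"pics/{name}.png",im)
    np.savez(f"pics/{name}.npz",img=im,K=s["camera_matrix"],xyz=s["xyz"],R=s["rotation"])
    return s
E
python3 - <<'E'
from h import *
for c in ("scene","top","wrist"):
    s=snap(c,c+"0"); print(c,s.keys(),np.round(s["camera_matrix"],1).tolist(),np.round(s["xyz"],3),np.round(s["rotation"],3).tolist())
print(ctrl.get_obs())
E
```

```text
pics
scene dict_keys(['img', 'camera_matrix', 'xyz', 'rotation']) [[546.0, 0.0, 279.0], [0.0, 546.0, 207.0], [0.0, 0.0, 1.0]] [1.02  1.013 1.411] [39.497, -0.396, 150.224]
top dict_keys(['img', 'camera_matrix', 'xyz', 'rotation']) [[503.6, 0.0, 274.4], [0.0, 503.6, 203.6], [0.0, 0.0, 1.0]] [0.443 0.094 1.29 ] [2.924, -0.953, -88.771]
wrist dict_keys(['img', 'camera_matrix', 'xyz', 'rotation']) [[333.9, 0.0, 283.1], [0.0, 333.9, 216.5], [0.0, 0.0, 1.0]] [0.344 0.586 0.384] [-17.381, -0.114, -113.522]
{'clock': 0.15, 'joint_pos': array([ 8.29694618e+01,  2.05812917e+01,  6.44218566e-01, -1.50791569e-02,
       -7.01353274e+01, -1.65080665e+01]), 'qvel': array([ 0.01219884, -0.05262264,  0.12241394, -0.05722904, -0.05452713,
       -0.04479907]), 'tau': array([-1.05474530e-03, -5.83273530e+01,  2.93289828e+01,  7.00138360e+00,
        8.66491202e-03, -1.15208209e-04]), 'tool_pos': array([0.26943279, 0.61847668, 0.22583238]), 'orientation': array([ 1.79926555e+02, -6.98169809e-03, -2.35437331e+01]), 'force': array([ 1.0063289 , -0.20040227,  0.03461738]), 'moment': array([ 0.01655207, -0.01738894,  0.03051621]), 'opening': 0.08751612914858312}
```

View pics/scene0.png

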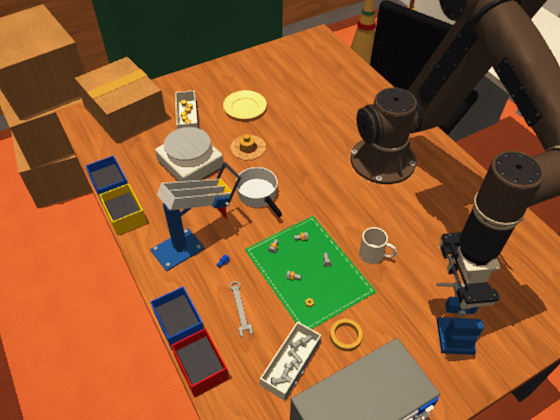

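View pics/top0.png

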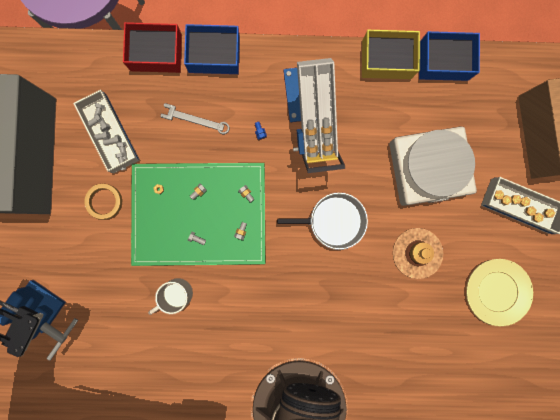

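View pics/wrist0.png

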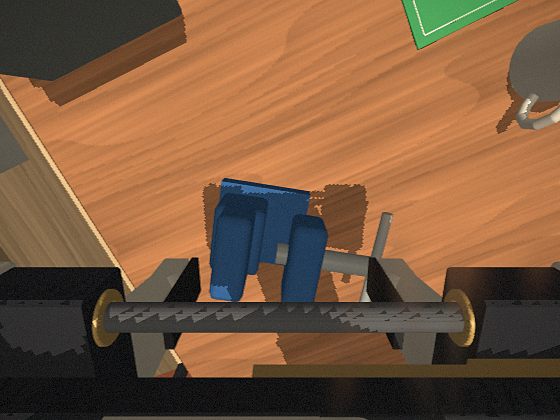

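```bash
cat >> h.py <<'E'
from scipy.spatial.transform import Rotation as Ro
def load(name):
    d=np.load(f"pics/{name}.npz"); return {"img":d["img"],"camera_matrix":d["K"],"xyz":d["xyz"],"rotation":d["R"]}
def Rm(s):
    r=np.array(s["rotation"]); return r if r.shape==(3,3) else Ro.from_euler("xyz",r,degrees=True).as_matrix()
def ray(s,u,v):
    K=s["camera_matrix"]; d=np.array([(u-K[0,2])/K[0,0],-(v-K[1,2])/K[1,1],-1.]); return np.array(s["xyz"]),Rm(s)@d
def pt(s,u,v,z):
    o,d=ray(s,u,v); return o+d*(z-o[2])/d[2]
def proj(s,p):
    K=s["camera_matrix"]; c=Rm(s).T@(np.array(p)-s["xyz"]); return np.array([K[0,2]+K[0,0]*c[0]/-c[2],K[1,2]-K[1,1]*c[1]/-c[2]])
def tri(s1,uv1,s2,uv2):
    A=[];b=[]
    for s,uv in((s1,uv1),(s2,uv2)):
        o,d=ray(s,*uv); d=d/np.linalg.norm(d); P=np.eye(3)-np.outer(d,d); A.append(P); b.append(P@o)
    return np.linalg.lstsq(np.vstack(A),np.hstack(b),rcond=None)[0]
def crop(s,x0,y0,x1,y1,k,name):
    cv2.imwrite(f"pics/{name}.png",cv2.resize(s["img"][y0:y1,x0:x1],None,fx=k,fy=k,interpolation=cv2.INTER_CUBIC))
def go(x,y,z,yaw=None):
    "shift needed (row units) from the measured pose to TCP x,y,z and yaw"
    o=ctrl.get_obs(); p=o["tool_pos"]; R=Ro.from_euler("xyz",o["orientation"],degrees=True).as_matrix()
    d=R.T@(np.array([x,y,z])-p); y0=o["orientation"][2]
    t=0
    if yaw is not None:
        t=(yaw-y0+180)%360-180
    print("t",round(o["clock"],2),"pos",np.round(p,4),"rpy",np.round(o["orientation"],1),"F",np.round(o["force"],1),"op",round(o["opening"]*1000,1))
    print("row shift",np.round(d/0.1,3),"turn",round(-t/180,4),"(turn deg tool z",round(-t,1),") dist mm",round(1000*np.linalg.norm(d),1))
E
python3 - <<'E'
from h import *
s=load("top0")
crop(s,270,50,350,200,4,"c_chute"); crop(s,380,115,490,280,3.6,"c_scale"); crop(s,130,160,270,270,5,"c_mat"); crop(s,270,180,380,260,5,"c_dish")
E
```

```text
(no output)
```

View pics/c_chute.png

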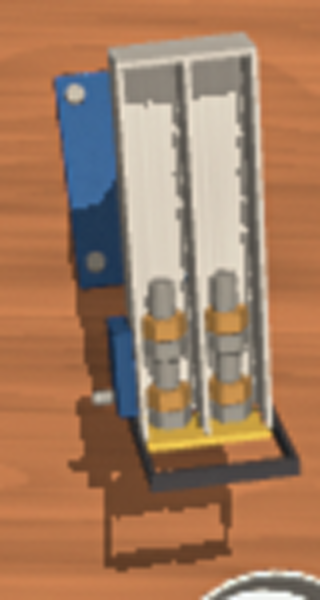

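View pics/c_scale.png

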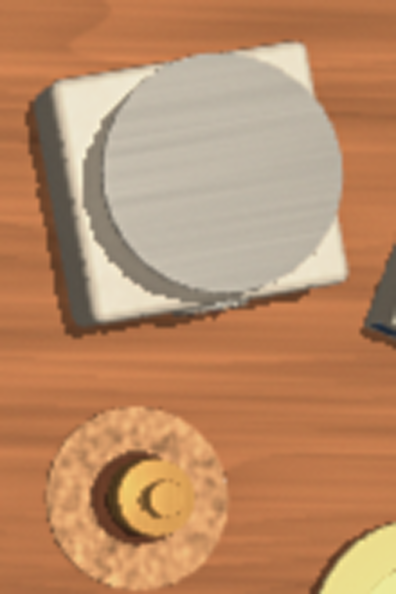

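View pics/c_mat.png

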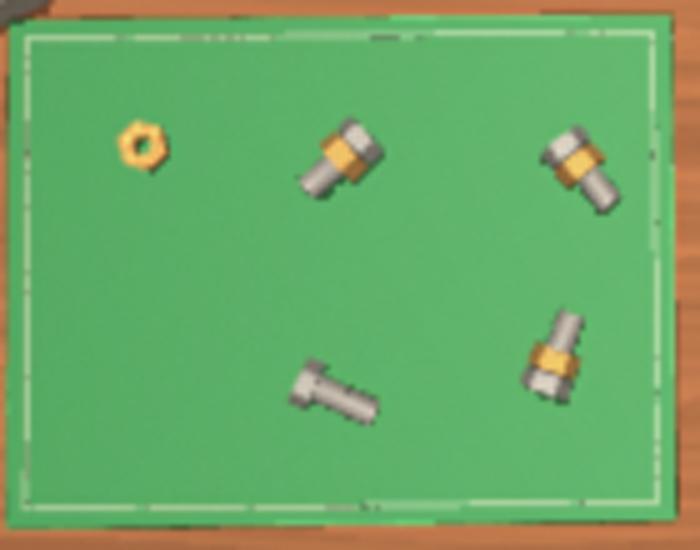

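View pics/c_dish.png

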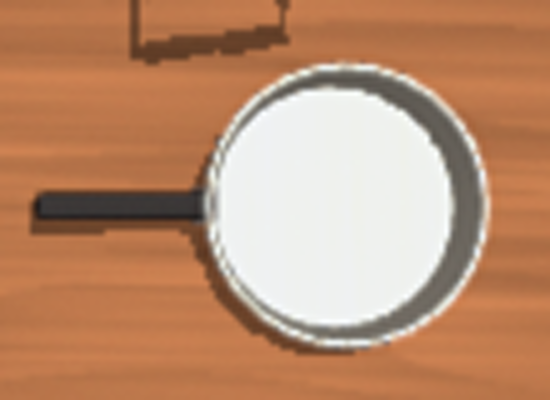

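Run:
```python
from h import *
s=load("top0"); im=s["img"]; hsv=cv2.cvtColor(im,cv2.COLOR_BGR2HSV)
def cen(mask,box,n=3,mn=5):
    m=np.zeros_like(mask); x0,y0,x1,y1=box; m[y0:y1,x0:x1]=mask[y0:y1,x0:x1]
    cs,_=cv2.findContours(m,cv2.RETR_EXTERNAL,cv2.CHAIN_APPROX_NONE)
    cs=sorted([c for c in cs if cv2.contourArea(c)>mn],key=cv2.contourArea,reverse=True)
    return cs[:n]
# pan: hand ellipse from crop pixels
c=lambda x,y:(380+x/3.6,115+y/3.6)
P=[(104,175),(343,180),(224,52),(228,294),(140,95),(308,90),(313,262),(140,262)]
Q=np.array([pt(s,*c(*p),0.108)[:2] for p in P])
def fit(Q):
    A=np.c_[2*Q,np.ones(len(Q))]; x=np.linalg.lstsq(A,(Q**2).sum(1),rcond=None)[0]; return x[:2],np.sqrt(x[2]+x[0]**2+x[1]**2)
print("pan",fit(Q))
P=[(46,495),(228,500),(135,406),(140,590),(75,430),(200,430),(70,560)]
print("pad",fit(np.array([pt(s,*c(*p),0.004)[:2] for p in P])))
P=[(143,498),(183,498),(163,478),(163,518)]
print("knob",fit(np.array([pt(s,*c(*p),0.051)[:2] for p in P])))
P=[(192,497),(150,457),(158,540),(118,522),(122,470)]
print("body",fit(np.array([pt(s,*c(*p),0.032)[:2] for p in P])))
d=lambda x,y:(270+x/5,180+y/5)
P=[(206,205),(489,205),(345,63),(350,347),(250,100),(440,100),(450,305)]
print("rim",fit(np.array([pt(s,*d(*p),0.055)[:2] for p in P])))
for p in [(38,206),(200,205)]: print("handle",pt(s,*d(*p),0.052))
m=lambda x,y:(130+x/5,160+y/5)
for n,head,tip in [("b0",(365,140),(310,188)),("b1",(565,148),(610,205)),("b2",(547,385),(570,315)),("bare",(300,383),(372,412)),("nut",(143,146),(143,146))]:
    a=pt(s,*m(*head),0.012);b=pt(s,*m(*tip),0.012); print(n,np.round(a,3),np.round(b,3),"ang",np.degrees(np.arctan2(*(b-a)[1::-1])).round(1),np.linalg.norm(b-a).round(3))
h=lambda x,y:(270+x/4,50+y/4)
# channel floor front edge corners near z .135..; wall tops
for n,p,z in [("yl",(148,447),.15),("yr",(272,437),.15),("upL",(110,55),.278),("upR",(255,40),.278)]: print(n,pt(s,*h(*p),z))
print("blue",pt(s,261,130,.01))
for n,p in [("mug",(172,298)),("tape",(103,202)),("spl",(165,112)),("spr",(226,128))]: print(n,pt(s,*p,.02))
```

```text
pan (array([ 0.60770276, -0.32113909]), np.float64(0.07970381491627157))
pad (array([ 0.39054228, -0.29606893]), np.float64(0.0652330178756996))
knob (array([ 0.39257643, -0.29940166]), np.float64(0.013694389509863967))
body (array([ 0.39111711, -0.2973689 ]), np.float64(0.02860992510425997))
rim (array([ 0.46751269, -0.08580899]), np.float64(0.06978092841462157))
handle [0.46374018 0.0660437  0.052     ]
handle [ 0.4659636 -0.0136442  0.052    ]
b0 [0.545 0.256 0.012] [0.519 0.283 0.012] ang 132.7 0.037
b1 [0.543 0.155 0.012] [0.514 0.131 0.012] ang -140.4 0.037
b2 [0.422 0.161 0.012] [0.458 0.15  0.012] ang -16.8 0.037
bare [0.421 0.286 0.012] [0.407 0.249 0.012] ang -110.7 0.039
nut [0.539 0.368 0.012] [0.539 0.368 0.012] ang 0.0 0.0
yl [0.59893154 0.0041297  0.15      ]
yr [ 0.60634408 -0.0665578   0.15      ]
upL [0.78222215 0.03729705 0.278     ]
upR [ 0.79201682 -0.03675182  0.278     ]
blue [0.69707212 0.11257458 0.01      ]
mug [0.26725664 0.32449492 0.02      ]
tape [0.50292279 0.50477289 0.02      ]
spl [0.73515318 0.35710415 0.02      ]
spr [0.69801175 0.20140239 0.02      ]
```

Run:
```python
from h import *
s=load("scene0"); crop(s,145,160,295,275,5,"c_schute"); crop(s,150,115,280,180,5,"c_sscale")
```

```text
(no output)
```

View pics/c_schute.png

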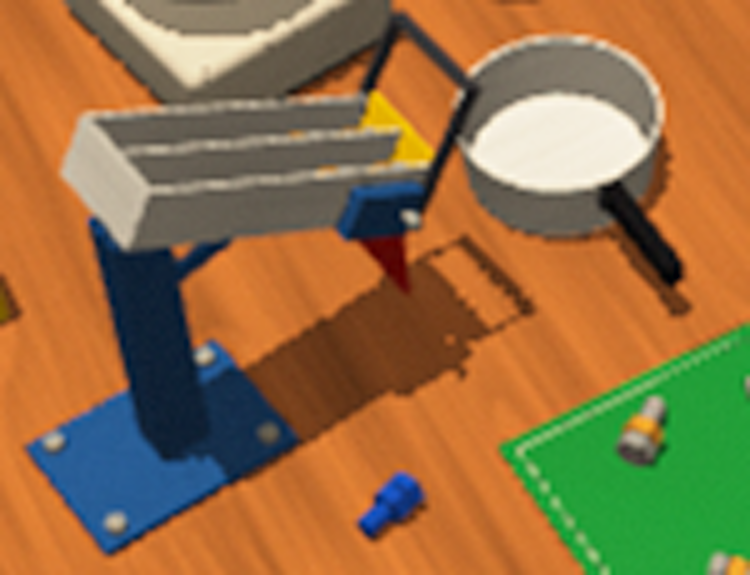

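View pics/c_sscale.png

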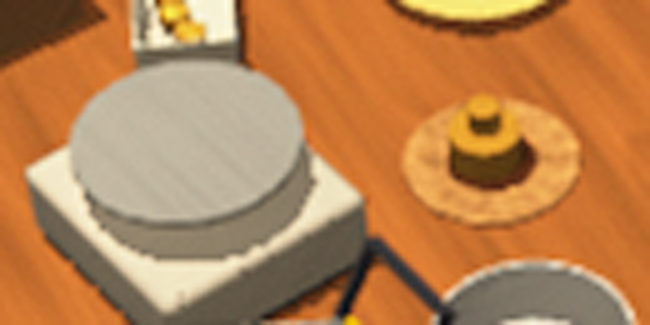

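```bash
python3 -c "
from h import *
go(0.48,0.35,0.3,-23.5); go(0.5,0.1,0.3,-60)"
```

```text
t 0.15 pos [0.2694 0.6185 0.2258] rpy [179.9  -0.  -23.5] F [ 1.  -0.2  0. ] op 87.5
row shift [ 3.003  1.621 -0.739] turn -0.0002 (turn deg tool z -0.0 ) dist mm 349.2
t 0.15 pos [0.2694 0.6185 0.2258] rpy [179.9  -0.  -23.5] F [ 1.  -0.2  0. ] op 87.5
row shift [ 4.185  3.833 -0.736] turn 0.2025 (turn deg tool z 36.5 ) dist mm 572.3
```

```bash
python3 -m creep '[[0.15,0.13,-0.1,0,87],[0.3,0.27,-0.2,0,87],[0.45,0.4,-0.3,0,87],[0.6,0.53,-0.4,0,87],[0.75,0.66,-0.5,0,87],[0.9,0.8,-0.6,0,87],[1,0.9,-0.7,0,87],[1,0.9,-0.7,0,87]]'
python3 -m creep '[[0.15,0.13,0,0,87],[0.3,0.27,0,0,87],[0.45,0.4,0,0,87],[0.6,0.53,0,0,87],[0.75,0.66,0,0,87],[0.9,0.8,0,0,87],[1,0.9,0,0,87],[1,0.9,0,0,87]]'
python3 -m creep '[[0.15,0.13,0,0,87],[0.3,0.27,0,0,87],[0.45,0.4,0,0,87],[0.6,0.53,0,0,87],[0.75,0.66,0,0,87],[0.9,0.8,0,0,87],[1,0.9,0,0,87],[1,0.9,0,0,87]]'
python3 -c "
from h import *
go(0.5,0.1,0.3,-60)"
```

```text
clock: 0.82
tool_pos: [0.3269, 0.4945, 0.3001]
orientation: [-179.8, -0.0, -23.6]
force: [-0.5, 0.1, 1.4]
opening: 0.0868
clock: 1.48
tool_pos: [0.3817, 0.3712, 0.2967]
orientation: [180.0, 0.0, -23.6]
force: [-0.1, -0.6, -0.3]
opening: 0.0871
clock: 2.15
tool_pos: [0.4372, 0.2496, 0.2965]
orientation: [180.0, 0.0, -23.6]
force: [0.1, -0.2, 0.5]
opening: 0.0866
t 2.15 pos [0.4372 0.2496 0.2965] rpy [180.    0.  -23.6] F [ 0.1 -0.2  0.5] op 86.6
row shift [ 1.175  1.119 -0.035] turn 0.202 (turn deg tool z 36.4 ) dist mm 162.3
```

```bash
python3 -m creep '[[0.15,0.13,0,0.03,87],[0.3,0.27,0,0.06,87],[0.45,0.4,0,0.09,87],[0.6,0.53,0,0.12,87],[0.75,0.66,0,0.15,87],[0.9,0.8,0,0.18,87],[1,0.9,0,0.2,87],[1,0.9,0,0.2,87]]'
python3 -c "
from h import *
print(ctrl.get_obs()['joint_pos'])
go(0.45,-0.1,0.25,-60);go(0.392,-0.298,0.15,-60)"
```

```text
clock: 2.82
tool_pos: [0.493, 0.1277, 0.2963]
orientation: [180.0, -0.0, -59.8]
force: [-0.4, -0.4, 0.3]
opening: 0.0871
[ 3.66587192e+01  2.44793095e+00 -1.32655924e+01  1.02313061e-02
 -7.43242130e+01 -6.48739415e+00]
t 2.82 pos [0.493  0.1277 0.2963] rpy [180.   -0.  -59.8] F [-0.4 -0.4  0.3] op 87.1
row shift [1.753 1.516 0.464] turn 0.001 (turn deg tool z 0.2 ) dist mm 236.3
t 2.82 pos [0.493  0.1277 0.2963] rpy [180.   -0.  -59.8] F [-0.4 -0.4  0.3] op 87.1
row shift [3.173 3.012 1.466] turn 0.001 (turn deg tool z 0.2 ) dist mm 461.3
```

```bash
python3 -m creep '[[0.15,0.13,0,0,87],[0.3,0.27,0,0,87],[0.45,0.4,0,0,87],[0.6,0.53,0,0,87],[0.75,0.66,0,0,87],[0.9,0.8,0.1,0,87],[1,0.9,0.2,0,87],[1,0.9,0.2,0,87]]'
python3 -m creep '[[0.15,0.15,0,0,87],[0.3,0.3,0,0,87],[0.45,0.45,0.1,0,87],[0.6,0.6,0.2,0,87],[0.75,0.75,0.3,0,87],[0.9,0.9,0.4,0,87],[1,1,0.4,0,87],[1,1,0.4,0,87]]'
python3 -m creep '[[0.15,0.15,0,0,87],[0.3,0.3,0,0,87],[0.45,0.45,0.1,0,87],[0.6,0.6,0.2,0,87],[0.75,0.7,0.3,0,87],[0.9,0.8,0.4,0,87],[1,1,0.4,0,87],[1,1,0.4,0,87]]'
python3 -c "
from h import *
go(0.392,-0.298,0.15,-60); snap('wrist','w1')"
```

```text
clock: 3.48
tool_pos: [0.464, -0.0038, 0.2749]
orientation: [179.9, 0.1, -59.5]
force: [-0.8, 0.2, -0.1]
opening: 0.0872
clock: 4.15
tool_pos: [0.4297, -0.1404, 0.2361]
orientation: [179.9, 0.0, -59.5]
force: [-0.1, 0.2, 0.2]
opening: 0.0872
clock: 4.82
tool_pos: [0.3942, -0.2774, 0.196]
orientation: [179.9, 0.1, -59.5]
force: [-0.6, -0.0, -0.2]
opening: 0.087
t 4.82 pos [ 0.3942 -0.2774  0.196 ] rpy [ 1.799e+02  1.000e-01 -5.950e+01] F [-0.6 -0.  -0.2] op 87.0
row shift [0.166 0.123 0.46 ] turn 0.0026 (turn deg tool z 0.5 ) dist mm 50.4
```

View pics/w1.png

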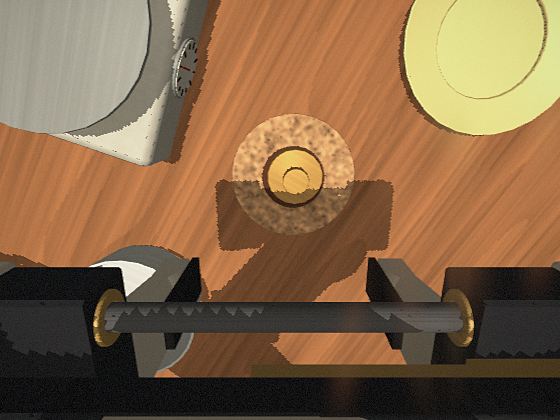

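Run:
```python
from h import *
s=load("w1")
print("knob",pt(s,296,181,.054-.002),"body",pt(s,293,176,.032),"pad",pt(s,293.5,174.5,.004))
print(s['xyz'])
```

```text
knob [ 0.39443151 -0.30180105  0.052     ] body [ 0.39676183 -0.3015041   0.032     ] pad [ 0.39372105 -0.29911919  0.004     ]
[ 0.43604391 -0.34790199  0.35454192]
```

```bash
python3 -c "
from h import *
go(0.3935,-0.300,0.10,-60)"
python3 -m creep '[[0.05,0.05,0.1,0,87],[0.1,0.1,0.2,0,87],[0.15,0.15,0.35,0,87],[0.18,0.15,0.5,0,87],[0.19,0.15,0.7,0,87],[0.19,0.15,0.85,0,87],[0.19,0.15,0.96,0,87],[0.19,0.15,0.96,0,87]]'
python3 -c "
from h import *
go(0.3935,-0.300,0.009)"
```

```text
t 4.87 pos [ 0.3949 -0.2768  0.1964] rpy [180.    0.  -59.6] F [ 0.9  0.3 -0.1] op 86.9
row shift [0.194 0.129 0.964] turn 0.0024 (turn deg tool z 0.4 ) dist mm 99.2
clock: 5.53
tool_pos: [0.3899, -0.2996, 0.0975]
orientation: [179.8, 0.2, -59.5]
force: [-0.5, 0.6, -0.1]
opening: 0.087
t 5.53 pos [ 0.3899 -0.2996  0.0975] rpy [179.8   0.2 -59.5] F [-0.5  0.6 -0.1] op 87.0
row shift [ 0.025 -0.032  0.885] turn 0.0 (turn deg tool z 0 ) dist mm 88.6
```

```bash
python3 -m creep '[[0.025,-0.03,0.12,0,87],[0.025,-0.03,0.25,0,87],[0.025,-0.03,0.4,0,87],[0.025,-0.03,0.55,0,87],[0.025,-0.03,0.7,0,87],[0.025,-0.03,0.82,0,87],[0.025,-0.03,0.88,0,87],[0.025,-0.03,0.88,0,87]]'
python3 -c "
from h import *
go(0.3935,-0.300,0.009)"
python3 -m creep '[[0,0,0,0,70],[0,0,0,0,60],[0,0,0,0,50],[0,0,0,0,40],[0,0,0,0,40],[0,0,0,0,40],[0,0,0,0,40],[0,0,0,0,40]]'
```

```text
clock: 6.2
tool_pos: [0.3947, -0.3008, 0.0115]
orientation: [179.9, 0.1, -59.5]
force: [0.1, 0.9, -0.2]
opening: 0.0871
t 6.2 pos [ 0.3947 -0.3008  0.0115] rpy [ 1.799e+02  1.000e-01 -5.950e+01] F [ 0.1  0.9 -0.2] op 87.1
row shift [-0.013  0.006  0.025] turn 0.0 (turn deg tool z 0 ) dist mm 2.9
clock: 6.87
tool_pos: [0.3953, -0.3013, 0.0129]
orientation: [-180.0, -0.0, -59.5]
force: [-0.9, 1.2, 5.5]
opening: 0.0529
```

```bash
python3 -m creep '[[0,0,-0.1,0,40],[0,0,-0.2,0,40],[0,0,-0.35,0,40],[0,0,-0.5,0,40],[0,0,-0.7,0,40],[0,0,-0.85,0,40],[0,0,-1,0,40],[0,0,-1,0,40]]'
python3 -m creep '[[0,0,-0.1,0,40],[0,0,-0.2,0,40],[0,0,-0.35,0,40],[0,0,-0.5,0,40],[0,0,-0.6,0,40],[0,0,-0.7,0,40],[0,0,-0.8,0,40],[0,0,-0.8,0,40]]'
python3 -c "
from h import *
go(0.609,-0.322,0.19); snap('wrist','w2'); snap('top','t2');snap('scene','s2')"
```

```text
clock: 7.53
tool_pos: [0.3963, -0.3016, 0.1146]
orientation: [-179.9, -0.1, -59.5]
force: [0.5, 0.3, -4.8]
opening: 0.0529
clock: 8.2
tool_pos: [0.396, -0.3016, 0.1944]
orientation: [-179.9, -0.1, -59.5]
force: [0.9, -0.0, -4.8]
opening: 0.0532
t 8.2 pos [ 0.396  -0.3016  0.1944] rpy [-1.799e+02 -1.000e-01 -5.950e+01] F [ 0.9 -0.  -4.8] op 53.2
row shift [ 1.256 -1.732  0.049] turn 0.0 (turn deg tool z 0 ) dist mm 214.0
```

View pics/w2.png

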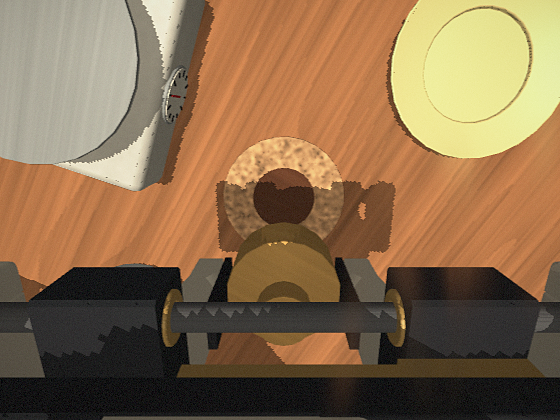

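View pics/s2.png

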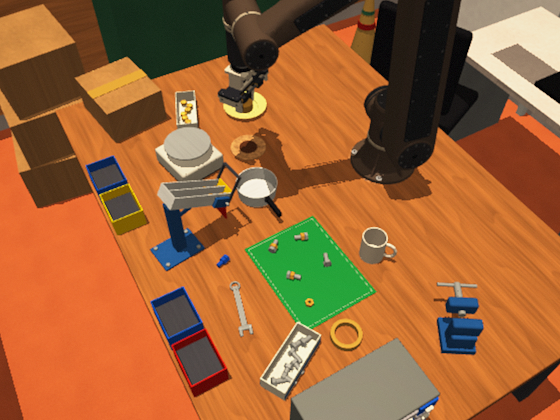

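Run:
```python
from h import *
s=load("w2"); o=ctrl.get_obs(); p=o["tool_pos"]; a=np.radians(-59.5); ex=np.array([np.cos(a),np.sin(a),0])
print(s['xyz'],s['rotation'])
for off in (-.005,0,.005):
  c=p+ex*off
  b=p[2]-.009
  print(off,"bottom front",proj(s,[*(c+ex*.027)[:2],b]),"top front",proj(s,[*(c+ex*.027)[:2],b+.028]),"knob front",proj(s,[*(c+ex*.012)[:2],b+.045]),"C",proj(s,[*c[:2],b+.028]))
crop(s,200,200,400,380,4,"c_w2")
```

```text
[ 0.43727126 -0.37185848  0.35324331] [-1.72435700e+01  3.71030513e-02 -1.49499361e+02]
-0.005 bottom front [284.40666982 230.17837483] top front [284.58727433 250.58074146] knob front [284.68101342 298.9357035 ] C [284.51514245 302.09651622]
0 bottom front [284.41724594 221.3887222 ] top front [284.60146376 240.44681116] knob front [284.69738134 288.46170317] C [284.52795697 292.94453218]
0.005 bottom front [284.42799858 212.45237288] top front [284.61593198 230.11377086] knob front [284.7140981  277.76446739] C [284.54101058 283.62178987]
```

View pics/c_w2.png

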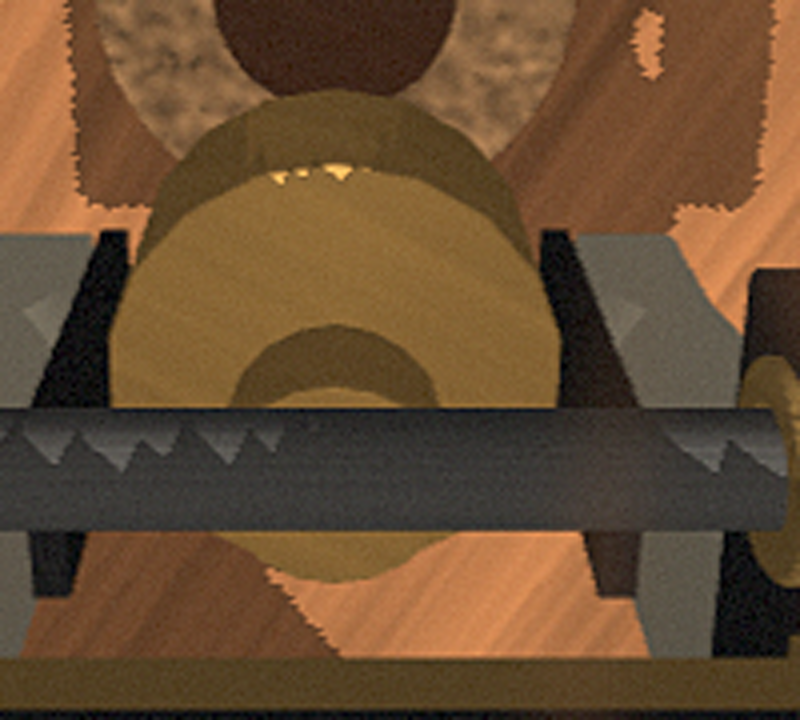

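```bash
python3 -m creep '[[0.07,-0.1,0,0,40],[0.15,-0.2,0,0,40],[0.25,-0.35,0,0,40],[0.35,-0.5,0,0,40],[0.45,-0.65,0,0,40],[0.52,-0.75,0,0,40],[0.55,-0.8,0,0,40],[0.55,-0.8,0,0,40]]'
python3 -c "
from h import *
go(0.61,-0.323,0.19); snap('wrist','w3')"
```

```text
clock: 9.02
tool_pos: [0.4931, -0.308, 0.1915]
orientation: [179.9, 0.1, -59.5]
force: [-1.1, -0.8, -5.3]
opening: 0.0526
t 9.02 pos [ 0.4931 -0.308   0.1915] rpy [ 1.799e+02  1.000e-01 -5.950e+01] F [-1.1 -0.8 -5.3] op 52.6
row shift [ 0.722 -0.931  0.013] turn 0.0 (turn deg tool z 0 ) dist mm 117.8
```

View pics/w3.png

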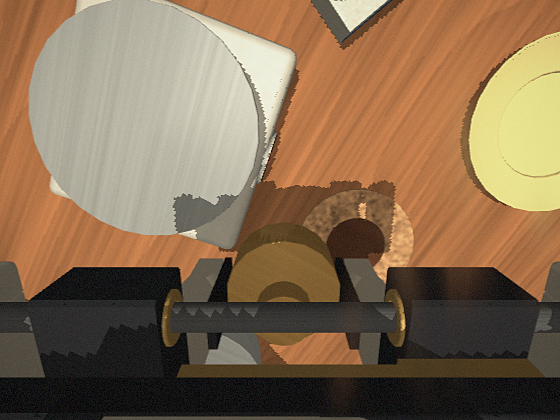

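Run:
```python
from h import *
s=load("w3"); crop(s,10,0,310,260,2.6,"c_w3")
```

```text
(no output)
```

View pics/c_w3.png

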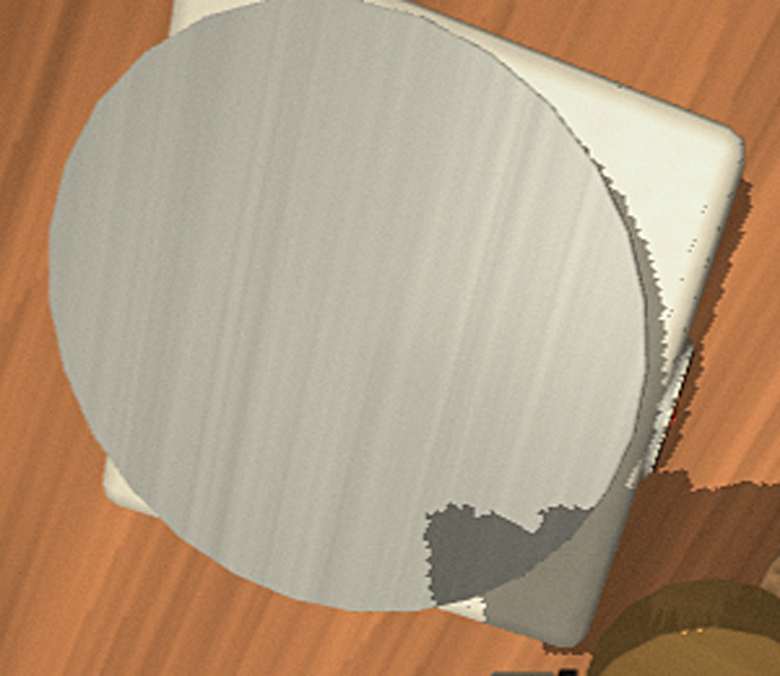

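Run:
```python
from h import *
s=load("w3")
P=[(49,270),(62,365),(110,465),(200,555),(300,600),(370,611),(440,604),(530,570),(600,505),(640,410),(645,330),(620,225),(560,115),(490,45),(400,6),(255,3),(150,50),(85,130)]
Q=np.array([pt(s,10+x/2.6,y/2.6,0.108)[:2] for x,y in P])
A=np.c_[2*Q,np.ones(len(Q))]; x=np.linalg.lstsq(A,(Q**2).sum(1),rcond=None)[0]; r=np.sqrt(x[2]+x[0]**2+x[1]**2)
print(x[:2],r,np.round((np.linalg.norm(Q-x[:2],axis=1)-r)*1000,1))
go(*x[:2],0.15)
```

```text
[ 0.61214656 -0.31945775] 0.07980951336378256 [-0.4  0.2  0.7  0.8 -0.1 -0.3 -0.9  0.1  0.7  0.2 -0.5 -1.3  0.1  1.5
  0.7 -0.4 -0.3 -0.9]
t 9.07 pos [ 0.492  -0.3079  0.1917] rpy [ 1.799e+02  1.000e-01 -5.950e+01] F [-0.2 -0.1 -5.5] op 53.1
row shift [ 0.709 -0.977  0.415] turn 0.0 (turn deg tool z 0 ) dist mm 127.7
```

```bash
python3 -m creep '[[0.1,-0.13,0,0,40],[0.2,-0.27,0,0,40],[0.3,-0.4,0,0,40],[0.4,-0.55,0,0,40],[0.5,-0.7,0,0,40],[0.6,-0.85,0.1,0,40],[0.72,-0.97,0.2,0,40],[0.72,-0.97,0.4,0,40]]'
python3 -c "
from h import *
go(.6115,-.321,0.122);print(ctrl.get_obs()['force'])"
```

```text
clock: 9.73
tool_pos: [0.6152, -0.322, 0.154]
orientation: [-179.9, -0.2, -59.5]
force: [1.3, -1.7, -3.5]
opening: 0.0528
t 9.73 pos [ 0.6152 -0.322   0.154 ] rpy [-179.9   -0.2  -59.5] F [ 1.3 -1.7 -3.5] op 52.8
row shift [-0.028  0.028  0.32 ] turn 0.0 (turn deg tool z 0 ) dist mm 32.3
[ 1.32186506 -1.65820068 -3.50580003]
```

```bash
python3 -m creep '[[-0.02,0.02,0.05,0,40],[-0.02,0.02,0.1,0,40],[-0.02,0.02,0.15,0,40],[-0.02,0.02,0.2,0,40],[-0.02,0.02,0.25,0,40],[-0.02,0.02,0.29,0,40],[-0.02,0.02,0.32,0,40],[-0.02,0.02,0.32,0,40]]'
python3 -m creep '[[0,0,0.01,0,40],[0,0,0.02,0,40],[0,0,0.03,0,40],[0,0,0.04,0,40],[0,0,0.05,0,40],[0,0,0.06,0,40],[0,0,0.07,0,40],[0,0,0.07,0,40]]'
python3 -c "
from h import *
go(.6115,-.321,0.109)"
```

```text
clock: 10.4
tool_pos: [0.609, -0.3201, 0.12]
orientation: [180.0, 0.0, -59.5]
force: [-0.7, -0.3, -4.9]
opening: 0.053
clock: 11.07
tool_pos: [0.6096, -0.3202, 0.1136]
orientation: [-180.0, -0.0, -59.5]
force: [0.1, 0.4, -2.7]
opening: 0.053
t 11.07 pos [ 0.6096 -0.3202  0.1136] rpy [-180.    -0.   -59.5] F [ 0.1  0.4 -2.7] op 53.0
row shift [ 0.016 -0.013  0.046] turn 0.0 (turn deg tool z 0 ) dist mm 5.0
```

Force halved on contact as predicted; a bit more, then release.

```bash
python3 -m creep '[[0,0,0.01,0,40],[0,0,0.02,0,40],[0,0,0.03,0,40],[0,0,0.04,0,40],[0,0,0.05,0,40],[0,0,0.05,0,40],[0,0,0.05,0,55],[0,0,0.05,0,60]]'
python3 -m creep '[[0,0,0,0,70],[0,0,0,0,80],[0,0,0,0,87],[0,0,0,0,87],[0,0,0,0,87],[0,0,0,0,87],[0,0,0,0,87],[0,0,0,0,87]]'
python3 -m creep '[[0,0,-0.1,0,87],[0,0,-0.2,0,87],[0,0,-0.35,0,87],[0,0,-0.5,0,87],[0,0,-0.65,0,87],[0,0,-0.8,0,87],[0,0,-0.9,0,87],[0,0,-0.9,0,87]]'
python3 -c "
from h import *
snap('wrist','w4');snap('top','t4')"
```

```text
clock: 11.73
tool_pos: [0.6098, -0.3204, 0.109]
orientation: [-180.0, -0.0, -59.5]
force: [-0.5, -0.1, 0.1]
opening: 0.0575
clock: 12.4
tool_pos: [0.6094, -0.3202, 0.1085]
orientation: [180.0, 0.0, -59.5]
force: [0.2, 0.5, -0.2]
opening: 0.087
clock: 13.07
tool_pos: [0.6108, -0.3208, 0.2025]
orientation: [-179.8, -0.2, -59.5]
force: [1.1, -0.1, -0.5]
opening: 0.087
```

View pics/w4.png

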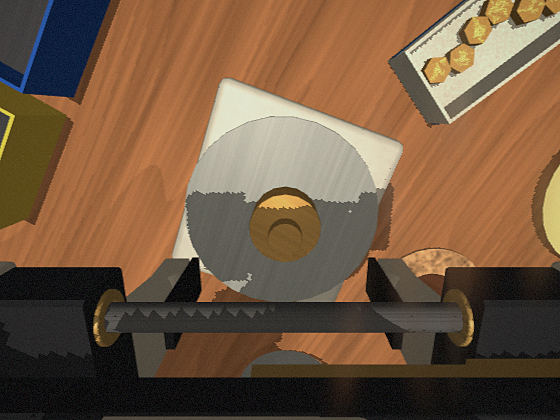

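View pics/t4.png

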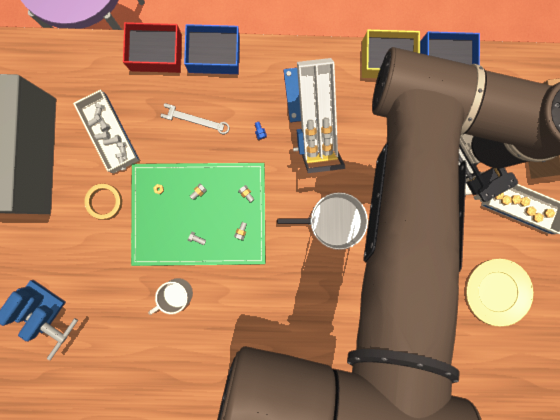

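Run:
```python
from h import *
s=load("w4")
P=[(187,210),(379,207),(283,115),(210,150),(355,147),(371,240),(197,250),(285,301),(245,293)]
Q=np.array([pt(s,x,y,0.098)[:2] for x,y in P])
A=np.c_[2*Q,np.ones(len(Q))]; x=np.linalg.lstsq(A,(Q**2).sum(1),rcond=None)[0]; r=np.sqrt(x[2]+x[0]**2+x[1]**2)
print("pan",x[:2],r,np.round((np.linalg.norm(Q-x[:2],axis=1)-r)*1000,1))
print("weight top",[pt(s,284,v,.126) for v in (192,262)], "bottom front",pt(s,284,187,.098))
```

```text
pan [ 0.61156562 -0.32075792] 0.07890901261142928 [-0.2  0.3  0.9 -1.   0.4 -1.4  0.2  0.7  0.1]
weight top [array([ 0.62414138, -0.34434492,  0.126     ]), array([ 0.59609808, -0.29682751,  0.126     ])] bottom front [ 0.62296728 -0.34234526  0.098     ]
```

```bash
python3 -m creep '[[0,0,0.12,0,87],[0,0,0.25,0,87],[0,0,0.4,0,87],[0,0,0.55,0,87],[0,0,0.7,0,87],[0,0,0.85,0,87],[0,0,0.94,0,87],[0,0,0.94,0,87]]'
python3 -m creep '[[0,0,0,0,70],[0,0,0,0,60],[0,0,0,0,50],[0,0,0,0,40],[0,0,0,0,40],[0,0,0,0,40],[0,0,0,0,40],[0,0,0,0,40]]'
python3 -m creep '[[0,0,-0.1,0,40],[0,0,-0.2,0,40],[0,0,-0.35,0,40],[0,0,-0.5,0,40],[0,0,-0.65,0,40],[0,0,-0.8,0,40],[0,0,-0.9,0,40],[0,0,-0.9,0,40]]'
python3 -c "
from h import *
go(.3945,-.2995,0.18)"
```

```text
clock: 13.83
tool_pos: [0.6072, -0.3195, 0.1003]
orientation: [179.8, 0.3, -59.6]
force: [-0.4, 0.7, -0.4]
opening: 0.0868
clock: 14.5
tool_pos: [0.6096, -0.3203, 0.1049]
orientation: [-180.0, -0.0, -59.5]
force: [0.2, 0.1, 0.4]
opening: 0.0528
clock: 15.17
tool_pos: [0.6104, -0.3207, 0.1977]
orientation: [-179.9, -0.2, -59.5]
force: [0.9, 0.2, -3.8]
opening: 0.0527
t 15.17 pos [ 0.6104 -0.3207  0.1977] rpy [-179.9   -0.2  -59.5] F [ 0.9  0.2 -3.8] op 52.7
row shift [-1.278  1.754  0.169] turn 0.0 (turn deg tool z 0 ) dist mm 217.7
```

```bash
python3 -m creep '[[-0.07,0.1,0,0,40],[-0.15,0.2,0,0,40],[-0.25,0.35,0,0,40],[-0.35,0.5,0,0,40],[-0.45,0.65,0,0,40],[-0.55,0.78,0,0,40],[-0.64,0.88,0,0,40],[-0.64,0.88,0,0,40]]'
python3 -m creep '[[-0.07,0.1,0,0,40],[-0.15,0.2,0.1,0,40],[-0.25,0.35,0.2,0,40],[-0.35,0.5,0.3,0,40],[-0.45,0.65,0.4,0,40],[-0.55,0.78,0.5,0,40],[-0.64,0.88,0.6,0,40],[-0.64,0.88,0.8,0,40]]'
python3 -c "
from h import *
go(.3945,-.2995,0.011);snap('wrist','w5')"
```

```text
clock: 15.83
tool_pos: [0.4981, -0.3089, 0.194]
orientation: [179.9, 0.1, -59.6]
force: [-0.3, 1.1, -5.0]
opening: 0.0529
clock: 16.5
tool_pos: [0.391, -0.2989, 0.1153]
orientation: [-179.9, -0.1, -59.6]
force: [0.8, 0.2, -4.6]
opening: 0.0528
t 16.5 pos [ 0.391  -0.2989  0.1153] rpy [-1.799e+02 -1.000e-01 -5.960e+01] F [ 0.8  0.2 -4.6] op 52.8
row shift [ 0.022 -0.026  1.043] turn 0.0 (turn deg tool z 0 ) dist mm 104.4
```

View pics/w5.png

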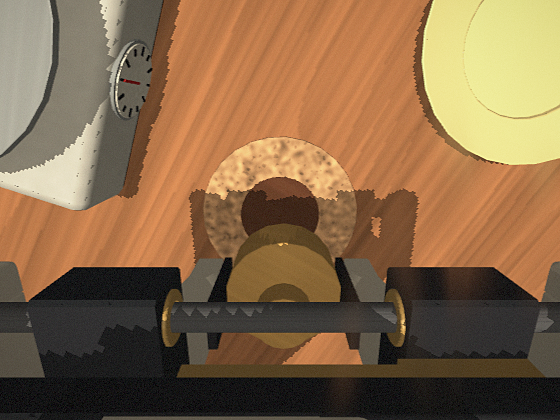

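```bash
python3 -c "
from h import *
s=load('w5')
for p in [(204,208),(356,208),(280,137)]: print(pt(s,*p,.004))"
python3 -m creep '[[0.02,-0.02,0.15,0,40],[0.02,-0.02,0.3,0,40],[0.02,-0.02,0.45,0,40],[0.02,-0.02,0.6,0,40],[0.02,-0.02,0.7,0,40],[0.02,-0.02,0.8,0,40],[0.02,-0.02,0.88,0,40],[0.02,-0.02,0.88,0,40]]'
```

```text
[ 0.45077579 -0.26937533  0.004     ]
[ 0.34065513 -0.33412966  0.004     ]
[ 0.42506011 -0.35199958  0.004     ]
clock: 17.22
tool_pos: [0.3949, -0.2996, 0.0252]
orientation: [179.9, 0.1, -59.5]
force: [-0.2, -0.3, -4.8]
opening: 0.0529
```

```bash
python3 -m creep '[[0,0,0.02,0,40],[0,0,0.04,0,40],[0,0,0.06,0,40],[0,0,0.08,0,40],[0,0,0.1,0,40],[0,0,0.12,0,40],[0,0,0.13,0,40],[0,0,0.13,0,40]]'
python3 -c "
from h import *
go(.3945,-.2995,0.011)"
```

```text
clock: 17.88
tool_pos: [0.3954, -0.2998, 0.0133]
orientation: [180.0, 0.0, -59.5]
force: [-0.1, 0.3, -4.9]
opening: 0.0532
t 17.88 pos [ 0.3954 -0.2998  0.0133] rpy [180.    0.  -59.5] F [-0.1  0.3 -4.9] op 53.2
row shift [-0.007  0.006  0.023] turn 0.0 (turn deg tool z 0 ) dist mm 2.5
```

```bash
python3 -m creep '[[0,0,0.005,0,40],[0,0,0.01,0,40],[0,0,0.015,0,40],[0,0,0.02,0,40],[0,0,0.025,0,40],[0,0,0.03,0,40],[0,0,0.03,0,40],[0,0,0.03,0,40]]'
python3 -c "
from h import *
go(.3945,-.2995,0.011)"
```

```text
clock: 18.55
tool_pos: [0.3956, -0.2999, 0.0112]
orientation: [-180.0, -0.0, -59.5]
force: [-2.6, 3.1, 6.7]
opening: 0.0527
t 18.55 pos [ 0.3956 -0.2999  0.0112] rpy [-180.    -0.   -59.5] F [-2.6  3.1  6.7] op 52.7
row shift [-0.009  0.008  0.002] turn 0.0 (turn deg tool z 0 ) dist mm 1.2
```

```bash
python3 -m creep '[[0,0,0,0,55],[0,0,0,0,65],[0,0,0,0,75],[0,0,0,0,87],[0,0,0,0,87],[0,0,0,0,87],[0,0,0,0,87],[0,0,0,0,87]]'
python3 -m creep '[[0,0,-0.1,0,87],[0,0,-0.2,0,87],[0,0,-0.35,0,87],[0,0,-0.5,0,87],[0,0,-0.65,0,87],[0,0,-0.8,0,87],[0,0,-0.95,0,87],[0,0,-1,0,87]]'
python3 -m creep '[[-0.1,-0.05,-0.1,0,87],[-0.25,-0.15,-0.2,0,87],[-0.4,-0.25,-0.3,0,87],[-0.55,-0.35,-0.5,0,87],[-0.7,-0.45,-0.65,0,87],[-0.85,-0.55,-0.8,0,87],[-1,-0.65,-0.95,0,87],[-1,-0.65,-1,0,87]]'
python3 -c "
from h import *
go(.465,0.0,0.22,-90);snap('wrist','w6');snap('top','t6');snap('scene','s6')"
```

```text
clock: 19.22
tool_pos: [0.3956, -0.2998, 0.0105]
orientation: [180.0, 0.0, -59.5]
force: [0.3, -0.1, -0.1]
opening: 0.0864
clock: 19.88
tool_pos: [0.3966, -0.3002, 0.1126]
orientation: [-179.9, -0.1, -59.5]
force: [1.0, 0.3, -0.3]
opening: 0.0871
clock: 20.55
tool_pos: [0.4014, -0.1786, 0.2124]
orientation: [-179.9, -0.1, -59.4]
force: [-0.0, -0.3, -0.1]
opening: 0.0868
t 20.55 pos [ 0.4014 -0.1786  0.2124] rpy [-1.799e+02 -1.000e-01 -5.940e+01] F [-0.  -0.3 -0.1] op 86.8
row shift [-1.214 -1.456 -0.074] turn 0.1698 (turn deg tool z 30.6 ) dist mm 189.7
```

View pics/w6.png

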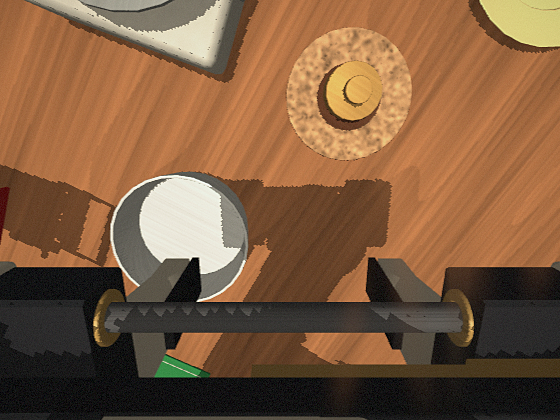

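View pics/t6.png

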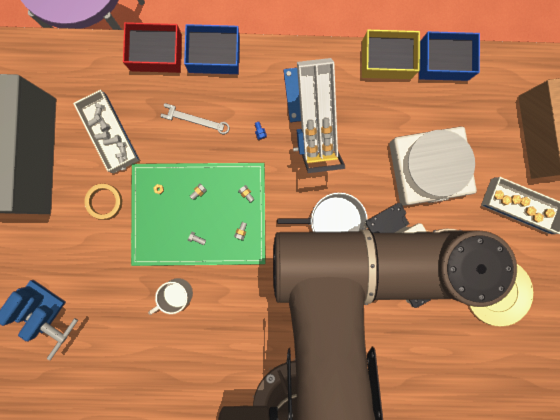

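View pics/s6.png

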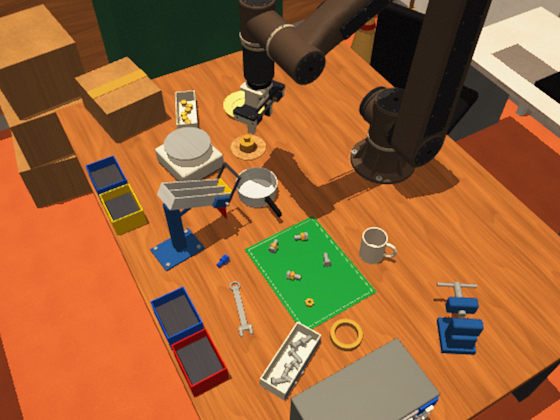

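```bash
python3 -c "
from h import *
s=load('w6')
print(pt(s,349,94,.004),pt(s,354.5,90,.032),pt(s,359,90,.053))"
python3 -m creep '[[-0.1,-0.1,0,0.02,87],[-0.25,-0.25,0,0.05,87],[-0.4,-0.4,0,0.07,87],[-0.55,-0.55,0,0.09,87],[-0.7,-0.7,0,0.11,87],[-0.85,-0.85,0,0.14,87],[-1,-1,-0.05,0.17,87],[-1,-1,-0.07,0.17,87]]'
python3 -c "
from h import *
go(.465,-0.0,0.22,-90);snap('wrist','w7')"
```

```text
[ 0.39391066 -0.29897641  0.004     ] [ 0.39512575 -0.30079535  0.032     ] [ 0.39461299 -0.29962756  0.053     ]
clock: 21.37
tool_pos: [0.4368, -0.0423, 0.2165]
orientation: [179.9, -0.0, -90.5]
force: [0.3, 0.6, 0.5]
opening: 0.0869
t 21.37 pos [ 0.4368 -0.0423  0.2165] rpy [179.9  -0.  -90.5] F [0.3 0.6 0.5] op 86.9
row shift [-0.425 -0.278 -0.035] turn -0.0027 (turn deg tool z -0.5 ) dist mm 50.9
```

View pics/w7.png

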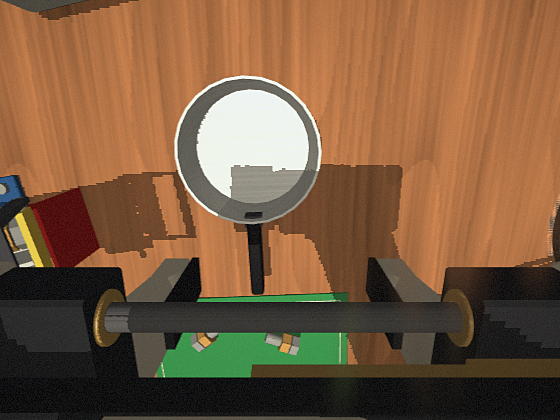

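```bash
python3 -c "
from h import *
s=load('w7')
P=[(175,150),(321,148),(247,76),(248,223),(195,100),(302,101),(197,201),(303,198)]
Q=np.array([pt(s,x,y,0.055)[:2] for x,y in P])
A=np.c_[2*Q,np.ones(len(Q))]; x=np.linalg.lstsq(A,(Q**2).sum(1),rcond=None)[0]; r=np.sqrt(x[2]+x[0]**2+x[1]**2)
print('rim',x[:2],r,np.round((np.linalg.norm(Q-x[:2],axis=1)-r)*1000,1))
a=pt(s,254.5,228,.052);b=pt(s,258.5,290,.052);print(a,b,np.degrees(np.arctan2(*(b-x.tolist()[0]*0-a)[1::-1])))
d=b[:2]-x[:2];print('dir',np.degrees(np.arctan2(d[1],d[0])),np.linalg.norm(d))
u=d/np.linalg.norm(d);g=x[:2]+u*.088;print('grip',g);go(*g,0.12,-90+np.degrees(np.arctan2(d[1],d[0]))-90)
"
```

```text
rim [ 0.46951297 -0.08597108] 0.06875555006084322 [ 0.5  0.3  0.1 -0.  -1.2  0.6  0.6 -0.9]
[ 0.466363   -0.01086801  0.052     ] [0.46440144 0.06061846 0.052     ] 91.57177607199313
dir 91.99707834451104 0.14667863359085606
grip [0.4664463  0.00197547]
t 21.42 pos [ 0.4365 -0.0432  0.2168] rpy [179.9  -0.  -90.1] F [ 0.6 -0.4  0.9] op 86.9
row shift [-0.453 -0.3    0.967] turn -0.0117 (turn deg tool z -2.1 ) dist mm 110.9
```

```bash
python3 -m creep '[[-0.1,-0.07,0.1,-0.011,60],[-0.2,-0.15,0.2,-0.011,50],[-0.3,-0.22,0.35,-0.011,45],[-0.45,-0.3,0.5,-0.011,45],[-0.45,-0.3,0.65,-0.011,45],[-0.45,-0.3,0.8,-0.011,45],[-0.45,-0.3,0.95,-0.011,45],[-0.45,-0.3,0.97,-0.011,45]]'
python3 -c "
from h import *
go(.4664,0.002,0.0225,-88);snap('wrist','w8')"
```

```text
clock: 22.08
tool_pos: [0.4644, 0.0003, 0.1166]
orientation: [179.6, -0.1, -88.2]
force: [0.4, 0.0, -0.3]
opening: 0.0455
t 22.08 pos [4.644e-01 3.000e-04 1.166e-01] rpy [ 1.796e+02 -1.000e-01 -8.820e+01] F [ 0.4  0.  -0.3] op 45.5
row shift [-0.018 -0.026  0.941] turn -0.0011 (turn deg tool z -0.2 ) dist mm 94.2
```

View pics/w8.png

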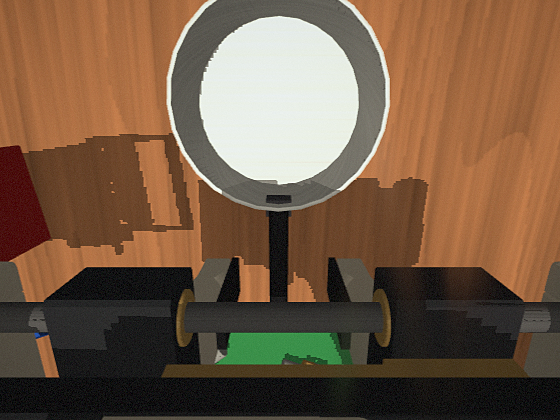

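```bash
python3 -m creep '[[-0.01,-0.01,0.1,0,45],[-0.01,-0.02,0.25,0,45],[-0.01,-0.02,0.4,0,45],[-0.01,-0.02,0.55,0,45],[-0.01,-0.02,0.7,0,45],[-0.01,-0.02,0.82,0,45],[-0.01,-0.02,0.92,0,45],[-0.01,-0.02,0.92,0,45]]'
python3 -m creep '[[0,0,0,0,35],[0,0,0,0,25],[0,0,0,0,15],[0,0,0,0,5],[0,0,0,0,2],[0,0,0,0,2],[0,0,0,0,2],[0,0,0,0,2]]'
python3 -m creep '[[0,0,-0.05,0,2],[0,0,-0.1,0,2],[0,0,-0.2,0,2],[0,0,-0.3,0,2],[0,0,-0.4,0,2],[0,0,-0.5,0,2],[0,0,-0.5,0,2],[0,0,-0.5,0,2]]'
python3 -c "
from h import *
go(.4664,0.002,0.0225,-88);snap('wrist','w9');snap('scene','s9')"
```

```text
clock: 22.8
tool_pos: [0.4677, 0.0016, 0.0271]
orientation: [179.8, -0.1, -88.2]
force: [-0.3, -0.6, -0.5]
opening: 0.045
clock: 23.47
tool_pos: [0.4687, 0.0023, 0.029]
orientation: [-180.0, 0.0, -88.1]
force: [-1.9, 0.9, 5.2]
opening: 0.0136
clock: 24.13
tool_pos: [0.4687, 0.0024, 0.079]
orientation: [-179.9, 0.0, -88.2]
force: [-0.5, -0.2, -2.4]
opening: 0.0138
t 24.13 pos [0.4687 0.0024 0.079 ] rpy [-179.9    0.   -88.2] F [-0.5 -0.2 -2.4] op 13.8
row shift [0.004 0.024 0.565] turn -0.0009 (turn deg tool z -0.2 ) dist mm 56.5
```

View pics/w9.png

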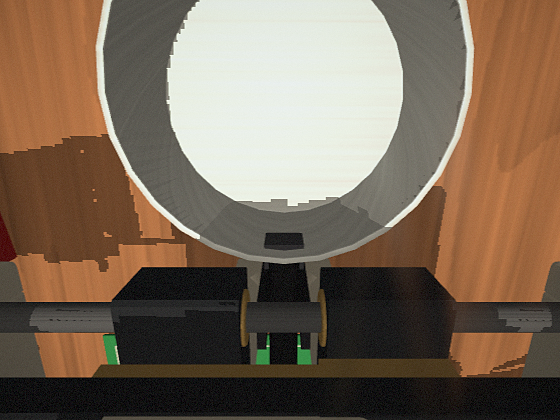

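View pics/s9.png

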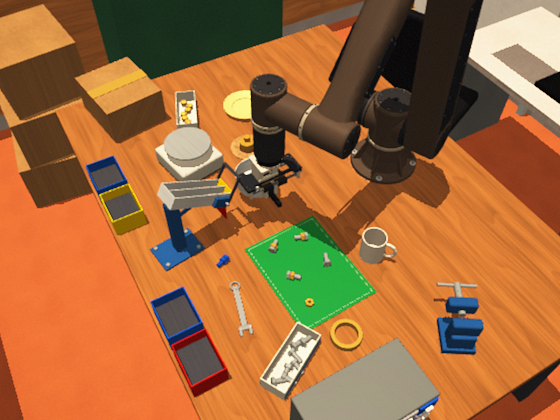

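Run:
```python
from h import *
t=load("top0"); s=load("scene0")
T=lambda x,y:(270+x/4,50+y/4); S=lambda x,y:(145+x/5,160+y/5)
pts={}
for n,a,b in [("frL",(150,487),(475,92)),("frR",(300,472),(398,14)),("upL",(112,64),(150,188)),("upR",(255,48),(85,116)),("upLo",(112,64),(150,188)),]:
    p=tri(t,T(*a),s,S(*b)); pts[n]=p
    print(n,np.round(p,4),"res",np.round(proj(t,p)-T(*a),1),np.round(proj(s,p)-S(*b),1))
for a in ("fr","up"):
    d=pts[a+"L"]-pts[a+"R"]; print(a,np.degrees(np.arctan2(-d[0],d[1])),np.linalg.norm(d))
m=(pts["frL"]+pts["frR"])/2; u=(pts["upL"]+pts["upR"])/2; d=u-m; print(m,u,"yaw",np.degrees(np.arctan2(d[1],d[0])))
# red paddle in scene: bottom tip (408,293), top
print("paddle tip top?",S(408,293), pt(s,*S(408,293),.057))
for n,a in(("frL",(150,487)),("frR",(300,472))): print(pt(t,*T(*a),.22))
```

```text
frL [0.5688 0.0076 0.213 ] res [ 0. -0.] [0. 0.]
frR [ 0.5794 -0.0736  0.2117] res [ 0.1 -0.2] [0.2 0. ]
upL [0.7789 0.0358 0.275 ] res [ 0.1 -0.1] [0.1 0. ]
upR [ 0.7897 -0.0372  0.2695] res [-0.3  0.5] [-0.4 -0.1]
upLo [0.7789 0.0358 0.275 ] res [ 0.1 -0.1] [0.1 0. ]
fr 7.413074911186583 0.08187264767492976
up 8.436113271369459 0.07407347918763263
[ 0.57408565 -0.03300957  0.21235128] [ 7.84294507e-01 -7.01154072e-04  2.72218917e-01] yaw 8.737799050806405
paddle tip top? (226.6, 218.6) [0.62541682 0.00873307 0.057     ]
[0.56791217 0.00818971 0.22      ]
[ 0.57784934 -0.07198899  0.22      ]
```

Run:
```python
from h import *
crop(load("s6"),200,30,320,150,5,"c_g6"); crop(load("s9"),200,100,330,230,5,"c_g9"); crop(load("s2"),200,30,300,130,5,"c_g2")
print(ctrl.get_obs()["joint_pos"].round(1))
```

```text
[ 24.4  10.2 -36.   -0.  -43.8 -22.6]
```

View pics/c_g6.png

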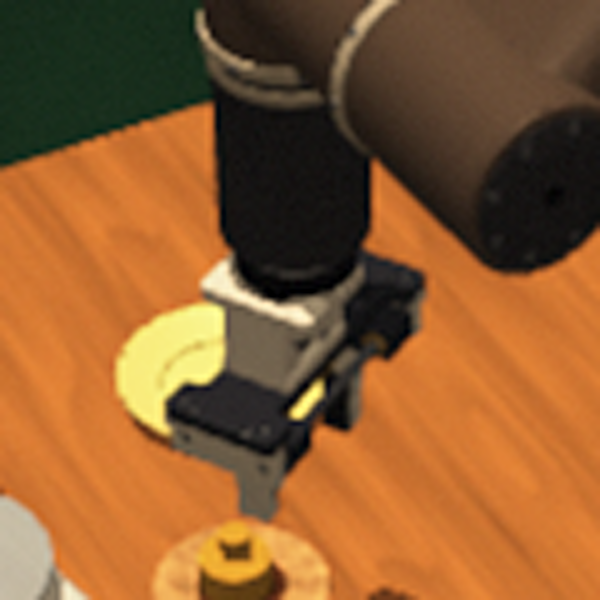

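View pics/c_g9.png

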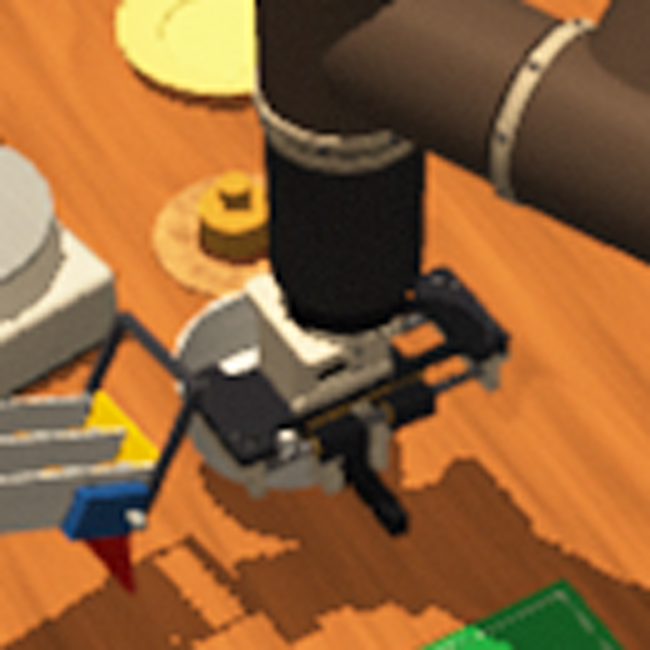

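```bash
python3 -c "
from h import *
go(.43,-0.045,0.066,8.5)"
```

```text
t 24.23 pos [0.468  0.0021 0.0781] rpy [180.    0.  -88.2] F [-0.6  0.2 -2.4] op 13.5
row shift [0.459 0.395 0.122] turn -0.5371 (turn deg tool z -96.7 ) dist mm 61.7
```

```bash
python3 -m creep '[[0.06,0.05,0,0,2],[0.12,0.1,0,0,2],[0.2,0.17,0,-0.03,2],[0.3,0.25,0,-0.06,2],[0.4,0.33,0,-0.09,2],[0.46,0.39,0,-0.12,2],[0.46,0.39,0,-0.15,2],[0.46,0.39,0,-0.15,2]]'
python3 -m creep '[[0,0,0,-0.03,2],[0,0,0,-0.06,2],[0,0,0,-0.09,2],[0,0,0,-0.12,2],[0,0,0,-0.15,2],[0,0,0,-0.18,2],[0,0,0,-0.2,2],[0,0,0,-0.2,2]]'
python3 -m creep '[[0,0,0,-0.03,2],[0,0,0,-0.06,2],[0,0,0,-0.09,2],[0,0,0,-0.12,2],[0,0,0,-0.15,2],[0,0,0,-0.18,2],[0,0,0,-0.187,2],[0,0,0,-0.187,2]]'
python3 -c "
from h import *
go(.43,-0.045,0.066,8.5);snap('wrist','w10');snap('top','t10');snap('scene','s10')"
```

```text
clock: 24.9
tool_pos: [0.4298, -0.046, 0.0783]
orientation: [180.0, 0.0, -61.0]
force: [0.8, -0.3, -1.3]
opening: 0.0139
clock: 25.57
tool_pos: [0.4306, -0.0453, 0.0783]
orientation: [180.0, 0.0, -25.2]
force: [-0.5, 0.5, -1.7]
opening: 0.0136
clock: 26.23
tool_pos: [0.4307, -0.0452, 0.0784]
orientation: [180.0, 0.0, 8.3]
force: [-0.4, -0.4, -1.3]
opening: 0.0135
t 26.23 pos [ 0.4307 -0.0452  0.0784] rpy [180.    0.    8.3] F [-0.4 -0.4 -1.3] op 13.5
row shift [-0.007 -0.003  0.124] turn -0.0012 (turn deg tool z -0.2 ) dist mm 12.4
```

View pics/w10.png

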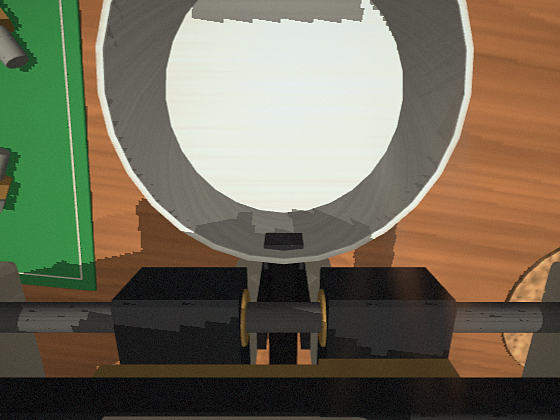

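View pics/s10.png

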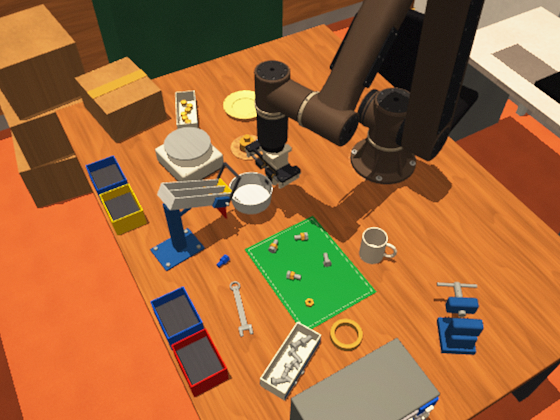

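View pics/t10.png

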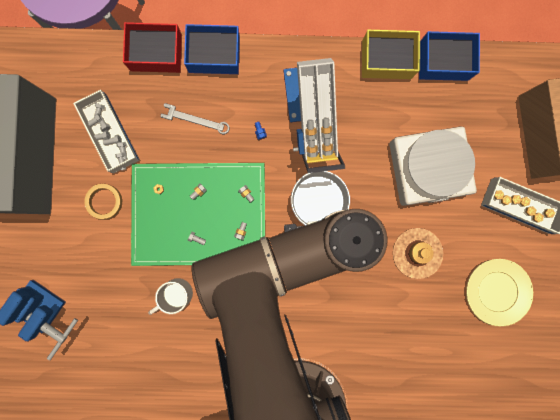

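```bash
python3 -c "
from h import *
t=load('t10');s=load('s10');crop(t,280,160,360,240,7,'c_t10');crop(s,220,165,280,220,10,'c_s10')
print(pt(t,320.5,201,.104))
go(.462,-0.049,0.064,8.5)"
```

```text
[ 0.51275934 -0.03310783  0.104     ]
t 26.38 pos [ 0.4308 -0.0451  0.0785] rpy [180.    0.    8.3] F [-0.2 -0.4 -1.4] op 13.8
row shift [0.303 0.083 0.145] turn -0.0012 (turn deg tool z -0.2 ) dist mm 34.6
```

View pics/c_t10.png

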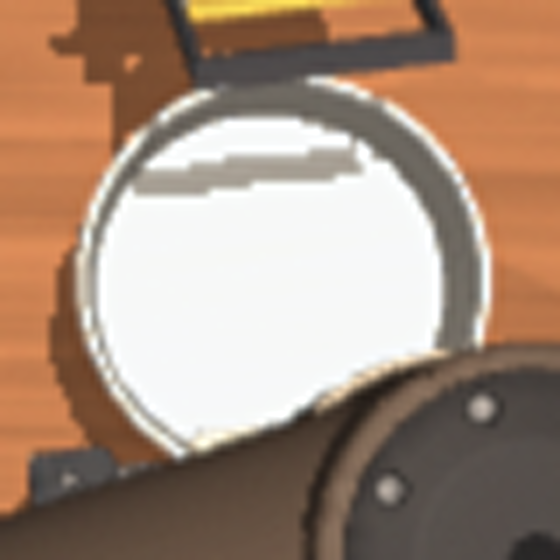

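View pics/c_s10.png

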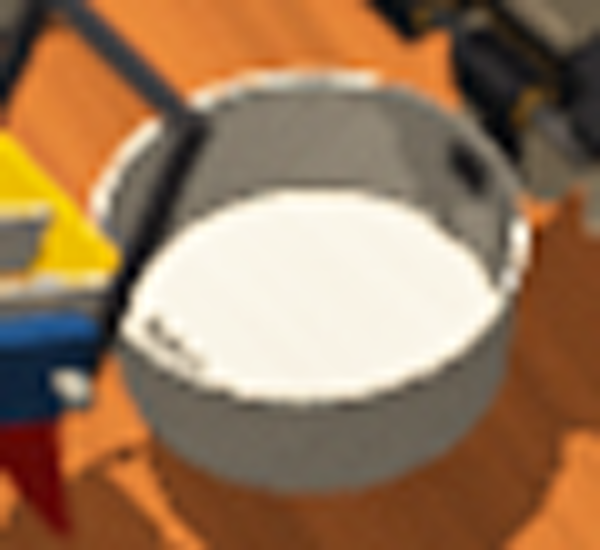

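```bash
python3 -m creep '[[0.04,0.01,0.02,0,2],[0.09,0.02,0.04,0,2],[0.14,0.04,0.07,0,2],[0.2,0.05,0.1,0,2],[0.25,0.06,0.13,0,2],[0.3,0.08,0.145,0,2],[0.34,0.08,0.145,0,2],[0.34,0.08,0.145,0,2]]'
python3 -c "
from h import *
go(.503,-0.0425,0.064,8.5);snap('wrist','w11');s=snap('scene','s11');t=snap('top','t11');crop(s,150,160,300,260,5,'c_s11');crop(t,270,100,380,240,4,'c_t11')"
```

```text
clock: 27.05
tool_pos: [0.4667, -0.0479, 0.0638]
orientation: [180.0, 0.0, 8.5]
force: [0.3, 0.4, -0.9]
opening: 0.0141
t 27.05 pos [ 0.4667 -0.0479  0.0638] rpy [180.    0.    8.5] F [ 0.3  0.4 -0.9] op 14.1
row shift [ 0.367 -0.    -0.002] turn -0.0001 (turn deg tool z -0.0 ) dist mm 36.7
```

View pics/c_s11.png

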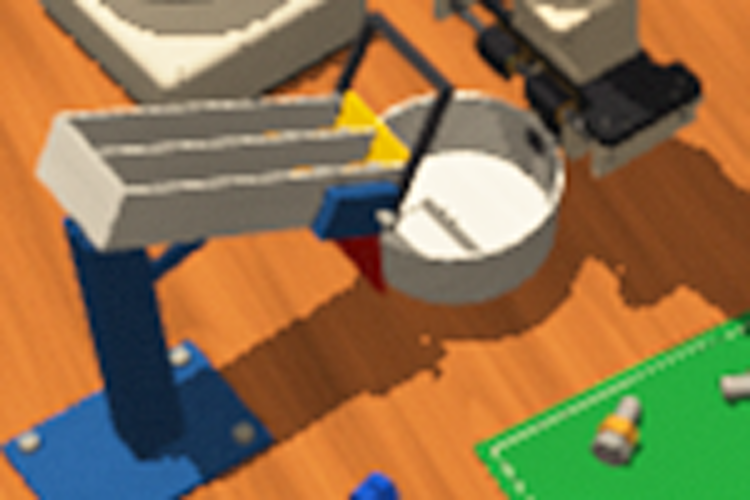

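View pics/w11.png

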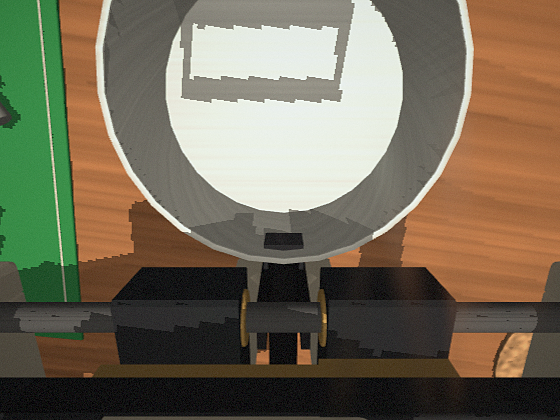

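View pics/c_t11.png

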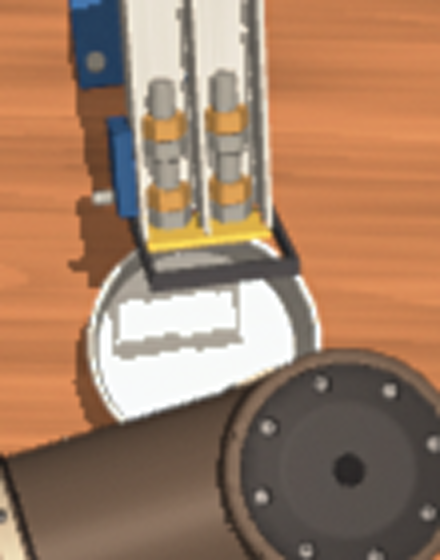

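```bash
python3 -m creep '[[0.04,0,0,0,2],[0.1,0,0,0,2],[0.17,0,0,0,2],[0.24,0,0,0,2],[0.3,0,0,0,2],[0.34,0,0,0,2],[0.35,0,0,0,2],[0.35,0,0,0,2]]'
python3 -c "
from h import *
go(.503,-0.0425,0.064,8.5);s=snap('scene','s12');crop(s,150,160,300,260,5,'c_s12');snap('wrist','w12')"
```

```text
clock: 27.87
tool_pos: [0.5011, -0.0426, 0.0639]
orientation: [-180.0, -0.0, 8.5]
force: [-0.2, -0.4, -2.8]
opening: 0.0138
t 27.87 pos [ 0.5011 -0.0426  0.0639] rpy [-180.    -0.     8.5] F [-0.2 -0.4 -2.8] op 13.8
row shift [ 0.019  0.002 -0.001] turn 0.0 (turn deg tool z 0.0 ) dist mm 1.9
```

View pics/c_s12.png

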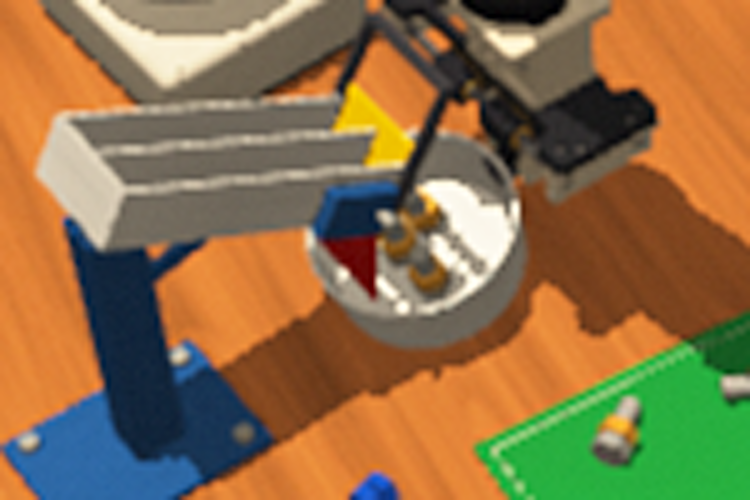

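View pics/w12.png

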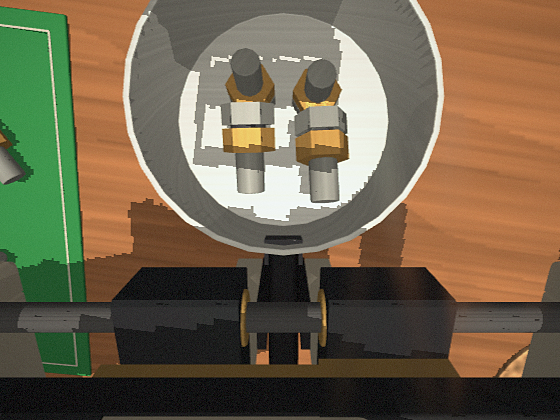

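```bash
python3 -c "
from h import *
s=load('s12');crop(s,200,180,265,240,12,'c_s12b');t=snap('top','t12');crop(t,280,100,350,240,4,'c_t12')
print(pt(load('w12'),284,260,.1))
"
```

```text
[ 0.525459   -0.03992836  0.1       ]
```

View pics/c_s12b.png

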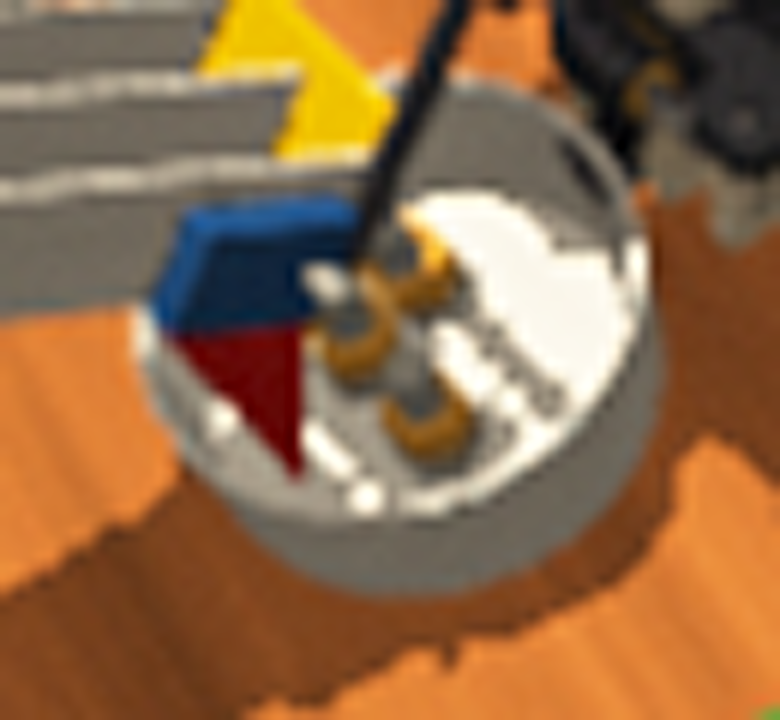

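View pics/c_t12.png

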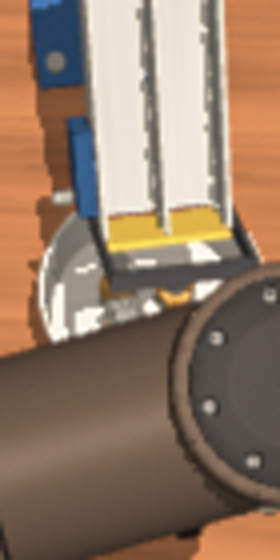

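```bash
python3 -m creep '[[0,0,0.01,0,2],[0,0,0.02,0,2],[-0.03,0,0.03,0,2],[-0.07,0,0.03,0,2],[-0.12,0,0.03,0,2],[-0.17,0,0.03,0,2],[-0.22,0,0.03,0,2],[-0.22,0,0.03,0,2]]'
python3 -c "
from h import *
go(.45,-0.05,0.064,8.5);s=snap('scene','s13');crop(s,200,170,290,240,8,'c_s13')"
```

```text
clock: 28.68
tool_pos: [0.4773, -0.0462, 0.0612]
orientation: [-180.0, 0.0, 8.5]
force: [-1.4, -0.2, 2.1]
opening: 0.0141
t 28.68 pos [ 0.4773 -0.0462  0.0612] rpy [-180.     0.     8.5] F [-1.4 -0.2  2.1] op 14.1
row shift [-0.276 -0.003 -0.028] turn -0.0 (turn deg tool z -0.0 ) dist mm 27.7
```

View pics/c_s13.png

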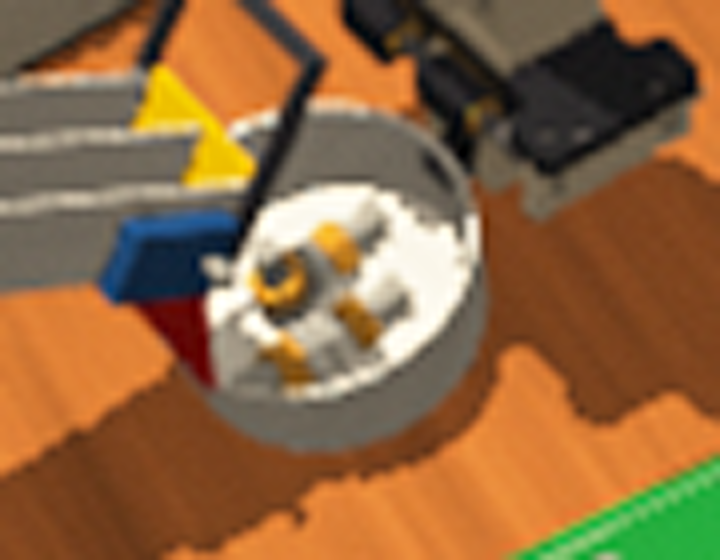

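```bash
python3 -m creep '[[-0.03,0,0,0,2],[-0.06,0,0,0,2],[-0.1,0,0,0,2],[-0.15,0,0,0,2],[-0.2,0,0,0,2],[-0.24,0,0,0,2],[-0.28,0,0,0,2],[-0.28,0,0,0,2]]'
python3 -c "
from h import *
go(.45,-0.05,0.064,8.5);s=snap('scene','s14');crop(s,200,170,290,240,8,'c_s14')"
```

```text
clock: 29.4
tool_pos: [0.4496, -0.0504, 0.061]
orientation: [-180.0, 0.1, 8.5]
force: [-1.5, -0.0, 2.1]
opening: 0.0138
t 29.4 pos [ 0.4496 -0.0504  0.061 ] rpy [-1.8e+02  1.0e-01  8.5e+00] F [-1.5 -0.   2.1] op 13.8
row shift [ 0.004 -0.004 -0.03 ] turn -0.0001 (turn deg tool z -0.0 ) dist mm 3.0
```

View pics/c_s14.png

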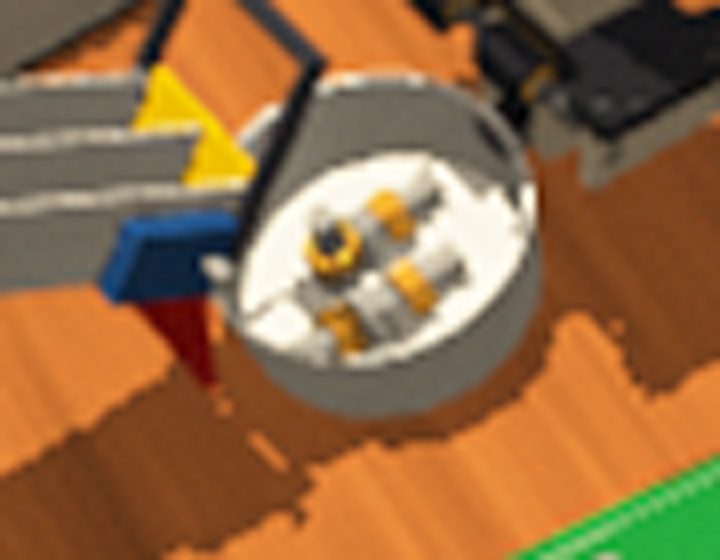

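```bash
python3 -m creep '[[-0.02,0,0.04,0,2],[-0.02,0,0.09,0,2],[-0.02,0,0.14,0,2],[-0.02,0,0.18,0,2],[-0.02,0,0.22,0,2],[-0.02,0,0.26,0,2],[-0.02,0,0.29,0,2],[-0.02,0,0.3,0,2]]'
python3 -c "
from h import *
go(.45,-0.05,0.027,8.5);snap('wrist','w15')"
```

```text
clock: 30.12
tool_pos: [0.4486, -0.0505, 0.0303]
orientation: [180.0, 0.1, 8.5]
force: [-3.0, -0.1, 2.2]
opening: 0.0138
t 30.12 pos [ 0.4486 -0.0505  0.0303] rpy [1.8e+02 1.0e-01 8.5e+00] F [-3.  -0.1  2.2] op 13.8
row shift [ 0.015 -0.003  0.033] turn -0.0 (turn deg tool z -0.0 ) dist mm 3.7
```

View pics/w15.png

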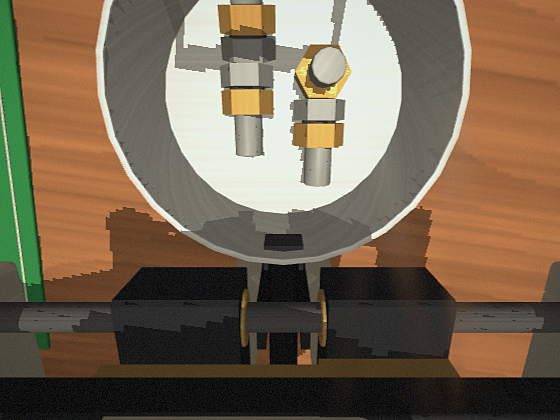

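```bash
python3 -m creep '[[0,0,0,0,14],[0,0,0,0,18],[0,0,0,0,22],[0,0,0.01,0,24],[0.03,0,0.03,0,24],[0.06,0,0.06,0,24],[0.06,0,0.08,0,24],[0.06,0,0.08,0,24]]'
python3 -m creep '[[0,0,0,0,20],[0,0,0,0,15],[0,0,0,0,10],[0,0,0,0,5],[0,0,0,0,2],[0,0,0,0,2],[0,0,0,0,2],[0,0,0,0,2]]'
python3 -c "
from h import *
go(.45,-0.05,0.027,8.5)"
```

```text
clock: 30.83
tool_pos: [0.4549, -0.0495, 0.0225]
orientation: [180.0, 0.0, 8.5]
force: [0.0, -0.1, 0.5]
opening: 0.0239
clock: 31.5
tool_pos: [0.4549, -0.0495, 0.0231]
orientation: [-180.0, -0.0, 8.5]
force: [0.6, -0.6, -1.2]
opening: 0.0142
t 31.5 pos [ 0.4549 -0.0495  0.0231] rpy [-180.    -0.     8.5] F [ 0.6 -0.6 -1.2] op 14.2
row shift [-0.049 -0.003 -0.039] turn 0.0 (turn deg tool z 0.0 ) dist mm 6.3
```

```bash
python3 -m creep '[[-0.02,0,-0.04,0,2],[-0.05,0,-0.09,0,2],[-0.08,0,-0.15,0,2],[-0.12,0,-0.22,0,2],[-0.16,0,-0.29,0,2],[-0.2,0,-0.35,0,2],[-0.24,0,-0.4,0,2],[-0.24,0,-0.4,0,2]]'
python3 -c "
from h import *
go(.45,-0.05,0.027,8.5);snap('wrist','w16')"
```

```text
clock: 32.17
tool_pos: [0.4308, -0.0531, 0.0643]
orientation: [-180.0, -0.1, 8.5]
force: [0.3, 0.5, -4.3]
opening: 0.014
t 32.17 pos [ 0.4308 -0.0531  0.0643] rpy [-1.8e+02 -1.0e-01  8.5e+00] F [ 0.3  0.5 -4.3] op 14.0
row shift [ 0.194 -0.002  0.373] turn 0.0 (turn deg tool z 0.0 ) dist mm 42.1
```

View pics/w16.png

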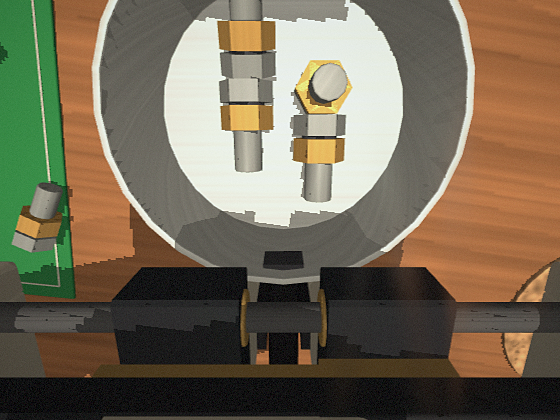

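```bash
python3 -m creep '[[-0.02,0.02,-0.04,0,2],[-0.05,0.05,-0.1,0,2],[-0.07,0.1,-0.2,0,2],[-0.1,0.15,-0.3,0,2],[-0.1,0.2,-0.4,0,2],[-0.1,0.25,-0.5,0,2],[-0.1,0.28,-0.57,0,2],[-0.1,0.3,-0.6,0,2]]'
python3 -m creep '[[0,0.05,-0.07,0.02,2],[0,0.12,-0.15,0.04,2],[0,0.2,-0.25,0.06,2],[0,0.3,-0.35,0.08,2],[0,0.4,-0.45,0.1,2],[0,0.5,-0.5,0.12,2],[0,0.57,-0.52,0.13,2],[0,0.6,-0.52,0.13,2]]'
python3 -c "
from h import *
go(.5405,-0.2797,0.17,-30);snap('wrist','w17')"
```

```text
clock: 32.88
tool_pos: [0.4261, -0.0846, 0.1241]
orientation: [180.0, -0.1, 8.5]
force: [0.1, 0.7, -3.6]
opening: 0.0139
clock: 33.55
tool_pos: [0.4346, -0.1442, 0.175]
orientation: [-180.0, 0.0, -15.0]
force: [0.2, 0.9, -3.7]
opening: 0.0138
t 33.55 pos [ 0.4346 -0.1442  0.175 ] rpy [-180.    0.  -15.] F [ 0.2  0.9 -3.7] op 13.8
row shift [1.374 1.035 0.05 ] turn 0.0834 (turn deg tool z 15.0 ) dist mm 172.0
```

View pics/w17.png

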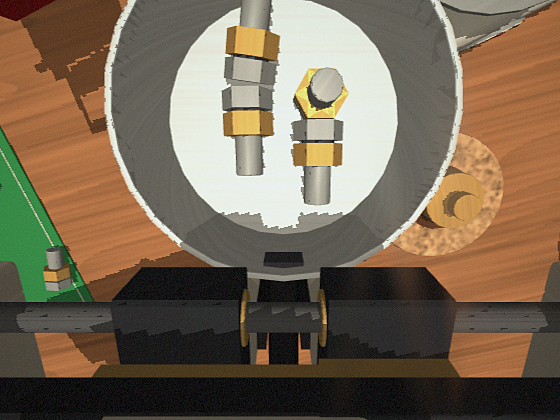

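```bash
python3 -m creep '[[0.03,0.03,0,0,2],[0.08,0.06,0,0,2],[0.15,0.12,0,0,2],[0.25,0.19,0,0,2],[0.35,0.26,0,0,2],[0.44,0.33,0,0,2],[0.5,0.38,0,0,2],[0.52,0.4,0,0,2]]'
python3 -m creep '[[0.05,0.03,0,0.01,2],[0.13,0.08,0,0.025,2],[0.23,0.16,0,0.04,2],[0.35,0.24,0,0.055,2],[0.46,0.33,0,0.07,2],[0.55,0.4,0,0.08,2],[0.6,0.44,0,0.083,2],[0.62,0.45,0,0.083,2]]'
python3 -c "
from h import *
go(.5405,-0.2797,0.17,-30);snap('wrist','w18');s=snap('scene','s18');crop(s,140,90,300,210,5,'c_s18')"
```

```text
clock: 34.27
tool_pos: [0.4754, -0.1969, 0.1746]
orientation: [180.0, 0.0, -15.0]
force: [-0.0, -0.6, -4.3]
opening: 0.014
clock: 34.93
tool_pos: [0.5232, -0.2557, 0.1747]
orientation: [180.0, 0.0, -29.9]
force: [0.2, -0.0, -3.9]
opening: 0.0138
t 34.93 pos [ 0.5232 -0.2557  0.1747] rpy [180.    0.  -29.9] F [ 0.2 -0.  -3.9] op 13.8
row shift [0.27  0.122 0.047] turn 0.0006 (turn deg tool z 0.1 ) dist mm 30.0
```

View pics/w18.png

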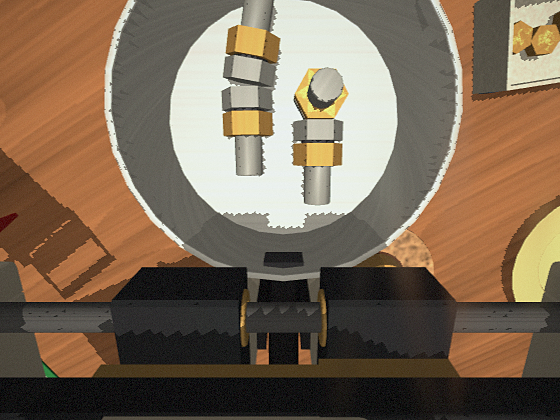

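View pics/c_s18.png

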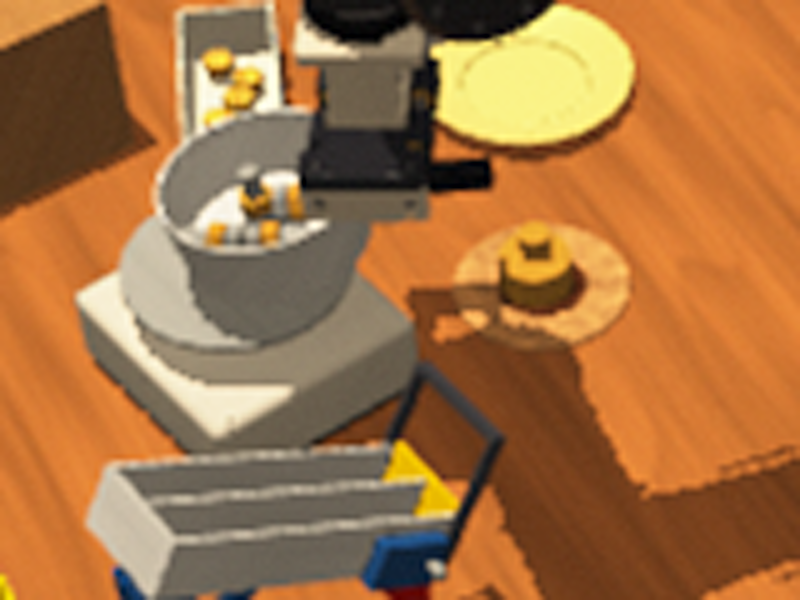

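```bash
python3 -m creep '[[0.02,0.01,0,0,2],[0.06,0.03,0.01,0,2],[0.12,0.06,0.02,0,2],[0.18,0.08,0.04,0,2],[0.23,0.1,0.08,0,2],[0.26,0.12,0.12,0,2],[0.27,0.12,0.16,0,2],[0.27,0.12,0.18,0,2]]'
python3 -c "
from h import *
go(.5405,-0.2797,0.137,-30);snap('wrist','w19')
t=snap('top','t19');crop(t,380,110,500,230,5,'c_t19')"
```

```text
clock: 35.7
tool_pos: [0.54, -0.279, 0.1558]
orientation: [180.0, 0.1, -29.9]
force: [-0.6, 0.7, -3.7]
opening: 0.0137
t 35.7 pos [ 0.54   -0.279   0.1558] rpy [ 1.80e+02  1.00e-01 -2.99e+01] F [-0.6  0.7 -3.7] op 13.7
row shift [0.008 0.003 0.188] turn 0.0007 (turn deg tool z 0.1 ) dist mm 18.8
```

View pics/w19.png

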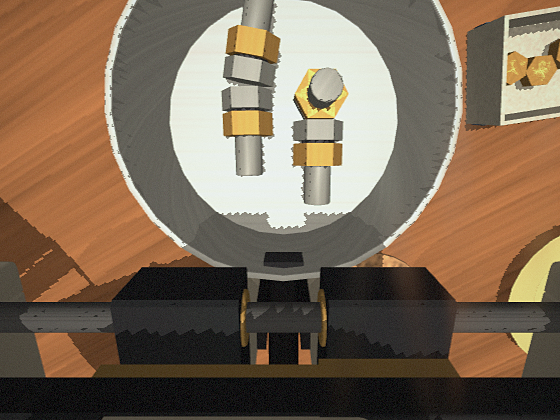

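View pics/c_t19.png

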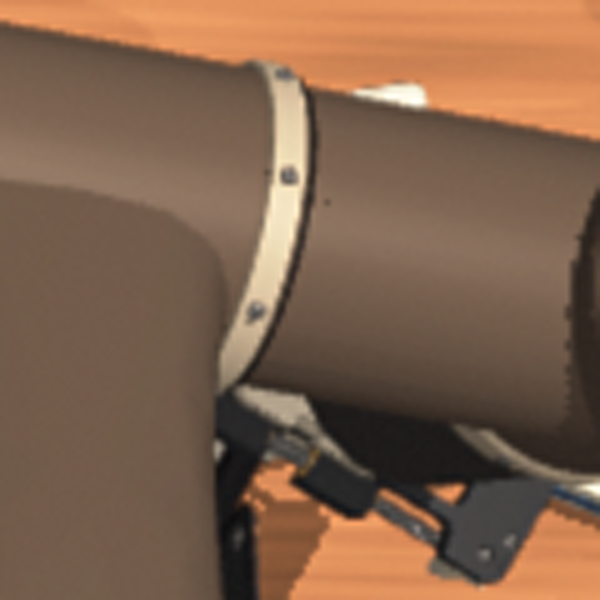

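```bash
python3 -m creep '[[0,0,0.02,0,2],[0,0,0.05,0,2],[0,0,0.08,0,2],[0,0,0.1,0,2],[0,0,0.13,0,2],[0,0,0.16,0,2],[0,0,0.18,0,2],[0,0,0.18,0,2]]'
python3 -m creep '[[0,0,0.01,0,2],[0,0,0.02,0,2],[0,0,0.03,0,2],[0,0,0.04,0,2],[0,0,0.05,0,2],[0,0,0.06,0,2],[0,0,0.07,0,2],[0,0,0.07,0,2]]'
python3 -c "
from h import *
go(.5405,-0.2797,0.123,-30)"
```

```text
clock: 36.47
tool_pos: [0.5404, -0.2789, 0.1389]
orientation: [180.0, -0.0, -29.8]
force: [-1.9, 2.0, -0.6]
opening: 0.0136
clock: 37.13
tool_pos: [0.5403, -0.2789, 0.1319]
orientation: [180.0, 0.0, -29.8]
force: [-3.7, 2.1, 2.6]
opening: 0.0141
t 37.13 pos [ 0.5403 -0.2789  0.1319] rpy [180.    0.  -29.8] F [-3.7  2.1  2.6] op 14.1
row shift [0.006 0.006 0.089] turn 0.0009 (turn deg tool z 0.2 ) dist mm 9.0
```

```bash
python3 -m creep '[[0,0,0.01,0,2],[0,0,0.02,0,2],[0,0,0.03,0,2],[0,0,0.04,0,2],[0,0,0.05,0,2],[0,0,0.06,0,2],[0,0,0.07,0,2],[0,0,0.07,0,2]]'
python3 -c "
from h import *
go(.5405,-0.2797,0.118,-30);snap('wrist','w20')"
```

```text
clock: 37.8
tool_pos: [0.5403, -0.2788, 0.1248]
orientation: [180.0, 0.0, -29.8]
force: [-3.4, 1.9, 1.4]
opening: 0.0138
t 37.8 pos [ 0.5403 -0.2788  0.1248] rpy [180.    0.  -29.8] F [-3.4  1.9  1.4] op 13.8
row shift [0.006 0.006 0.068] turn 0.0009 (turn deg tool z 0.2 ) dist mm 6.8
```

View pics/w20.png

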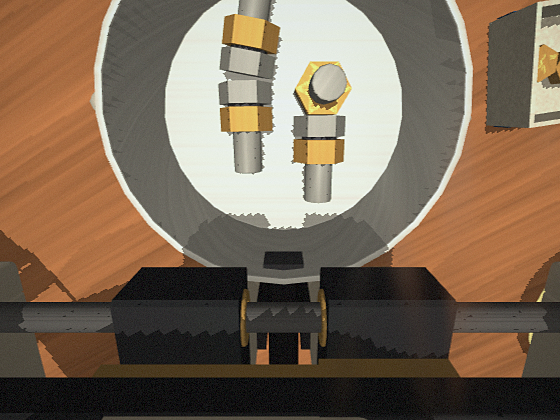

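```bash
python3 -m creep '[[0,0,0.005,0,2],[0,0,0.01,0,2],[0,0,0.015,0,2],[0,0,0.02,0,2],[0,0,0.025,0,2],[0,0,0.03,0,2],[0,0,0.03,0,2],[0,0,0.03,0,2]]'
python3 -c "
from h import *
go(.5405,-0.2797,0.118,-30)"
python3 -m creep '[[0,0,0,0,13],[0,0,0,0,15],[0,0,0,0,18],[0,0,0,0,22],[0,0,0,0,26],[0,0,0,0,30],[0,0,0,0,34],[0,0,0,0,34]]'
python3 -c "
from h import *
snap('wrist','w21')
go(.5405,-0.2797,0.25,-30)"
```

```text
clock: 38.52
tool_pos: [0.5403, -0.2789, 0.122]
orientation: [180.0, 0.0, -29.8]
force: [-2.3, 1.0, 1.9]
opening: 0.0138
t 38.52 pos [ 0.5403 -0.2789  0.122 ] rpy [180.    0.  -29.8] F [-2.3  1.   1.9] op 13.8
row shift [0.006 0.006 0.04 ] turn 0.0009 (turn deg tool z 0.2 ) dist mm 4.1
clock: 39.18
tool_pos: [0.5408, -0.279, 0.1222]
orientation: [-180.0, -0.0, -29.8]
force: [0.1, -0.8, 0.2]
opening: 0.0338
t 39.23 pos [ 0.5407 -0.279   0.1222] rpy [-180.    -0.   -29.8] F [0.  0.1 0. ] op 33.5
row shift [ 0.003  0.007 -1.278] turn 0.0009 (turn deg tool z 0.2 ) dist mm 127.8
```

View pics/w21.png

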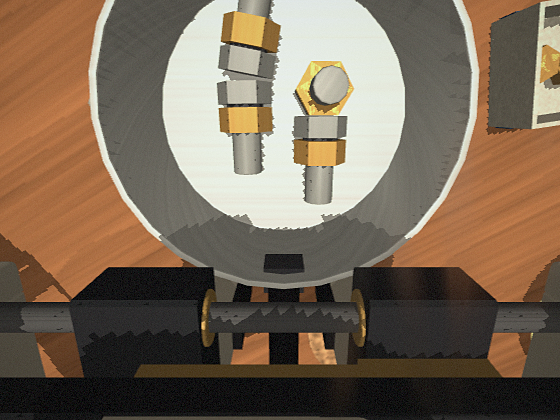

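Now lift straight up and check the centring.

```bash
python3 -m creep '[[0,0,-0.1,0,34],[0,0,-0.2,0,34],[0,0,-0.35,0,34],[0,0,-0.5,0,34],[0,0,-0.65,0,34],[0,0,-0.8,0,34],[0,0,-0.95,0,34],[0,0,-1,0,34]]'
python3 -m creep '[[-0.1,0,-0.05,0,34],[-0.2,0,-0.1,0,34],[-0.3,0,-0.2,0,34],[-0.4,0,-0.25,0,34],[-0.45,0,-0.3,0,34],[-0.45,0,-0.3,0,34],[-0.45,0,-0.3,0,34],[-0.45,0,-0.3,0,34]]'
python3 -c "
from h import *
snap('wrist','w22'); snap('top','t22'); snap('scene','s22')
crop(load('s22'),150,90,300,210,5,'c_s22')
go(.45,0.16,0.25,-30)"
```

```text
clock: 39.9
tool_pos: [0.5416, -0.2794, 0.226]
orientation: [-179.9, -0.3, -29.8]
force: [0.7, -0.2, 0.9]
opening: 0.0341
clock: 40.57
tool_pos: [0.5014, -0.2564, 0.2519]
orientation: [-180.0, 0.0, -29.8]
force: [-0.7, -0.3, 0.2]
opening: 0.0341
t 40.72 pos [ 0.5014 -0.2566  0.2514] rpy [ 1.80e+02  1.00e-01 -2.98e+01] F [ 0.5 -0.2 -0.2] op 34.1
row shift [-2.518 -3.357  0.016] turn 0.0009 (turn deg tool z 0.2 ) dist mm 419.7
```

View pics/w22.png

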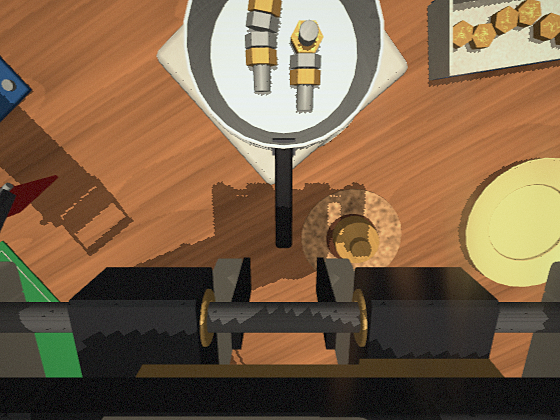

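View pics/c_s22.png

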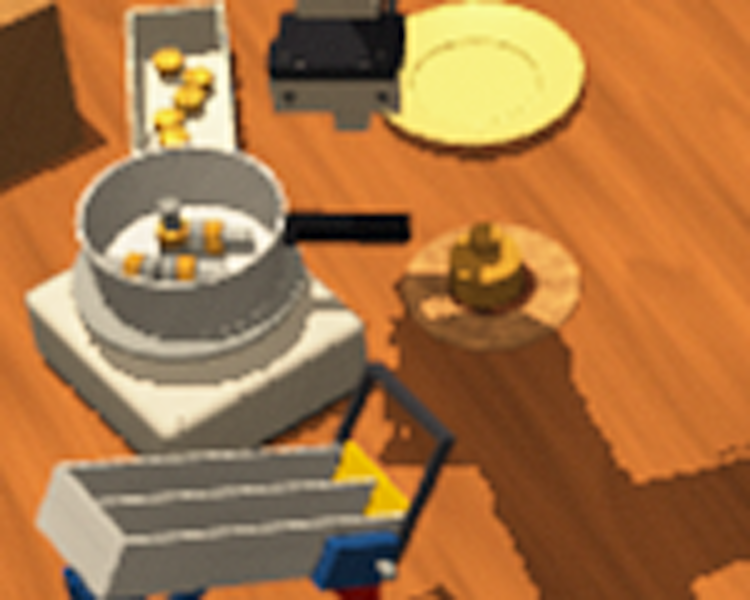

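View pics/t22.png

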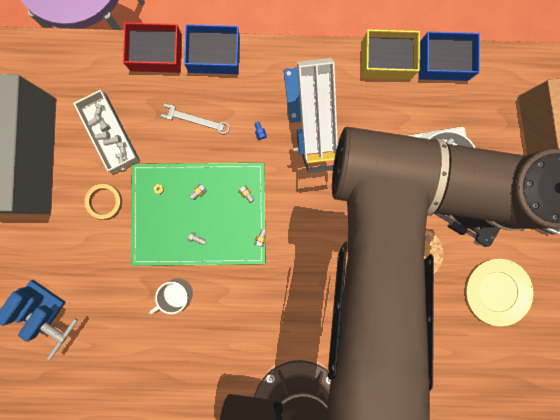

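```bash
python3 -c "
from h import *
s=load('w22'); n=pt(s,284.5,149,.155); u=np.array([np.cos(np.radians(-29.8)),np.sin(np.radians(-29.8))])
print(n, n[:2]+.07*u)
print('weight',pt(s,355,242,.053),pt(s,352,237,.032),'pad',pt(s,351,227,.004))
go(.45,0.16,0.25,-30)"
```

```text
[ 0.54838674 -0.28501007  0.155     ] [ 0.60913032 -0.31979825]
weight [ 0.40710476 -0.29816214  0.053     ] [ 0.40506808 -0.29792957  0.032     ] pad [ 0.40571889 -0.30296691  0.004     ]
t 40.72 pos [ 0.5014 -0.2566  0.2514] rpy [ 1.80e+02  1.00e-01 -2.98e+01] F [ 0.5 -0.2 -0.2] op 34.1
row shift [-2.518 -3.357  0.016] turn 0.0009 (turn deg tool z 0.2 ) dist mm 419.7
```

```bash
python3 -m creep '[[-0.08,-0.1,0,0,45],[-0.18,-0.25,0,0,45],[-0.3,-0.4,0,0,45],[-0.4,-0.55,0,0,45],[-0.5,-0.7,0,0,45],[-0.6,-0.85,0,0,45],[-0.7,-1,0,0,45],[-0.7,-1,0,0,45]]'
python3 -m creep '[[-0.08,-0.12,0,0,45],[-0.2,-0.3,0,0,45],[-0.3,-0.45,0,0,45],[-0.4,-0.6,0,0,45],[-0.5,-0.75,0,0,45],[-0.6,-0.9,0,0,45],[-0.7,-1,0,0,45],[-0.7,-1,0,0,45]]'
python3 -m creep '[[-0.08,-0.12,0,0,45],[-0.2,-0.3,0,0,45],[-0.3,-0.45,0,0,45],[-0.4,-0.6,0,0,45],[-0.5,-0.75,0,0,45],[-0.6,-0.9,0,0,45],[-0.65,-1,0,0,45],[-0.65,-1,0,0,45]]'
python3 -c "
from h import *
snap('wrist','w23'); snap('top','t23')
crop(load('t23'),130,155,290,275,5,'c_t23')
go(.45,0.16,0.25,-30)"
```

```text
clock: 41.38
tool_pos: [0.4901, -0.1325, 0.252]
orientation: [-180.0, 0.0, -29.8]
force: [-0.4, -0.1, -0.2]
opening: 0.0451
clock: 42.05
tool_pos: [0.479, -0.0116, 0.2519]
orientation: [-180.0, 0.0, -29.7]
force: [0.5, 0.3, -0.6]
opening: 0.0451
clock: 42.72
tool_pos: [0.473, 0.107, 0.2519]
orientation: [180.0, 0.0, -29.8]
force: [0.4, 0.2, 1.1]
opening: 0.0451
t 42.82 pos [0.4727 0.1056 0.2518] rpy [180.    0.  -29.8] F [-0.3 -0.4 -0.2] op 45.0
row shift [-0.468 -0.359  0.018] turn 0.0011 (turn deg tool z 0.2 ) dist mm 59.0
```

View pics/w23.png

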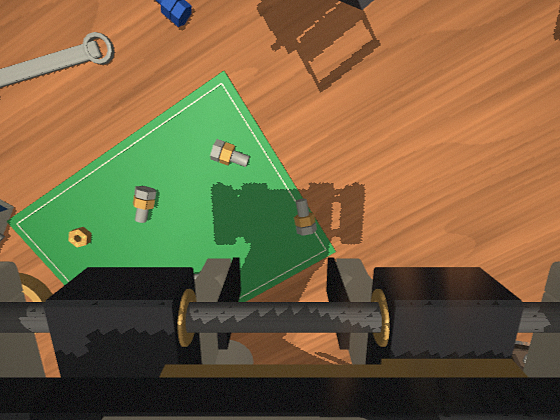

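View pics/c_t23.png

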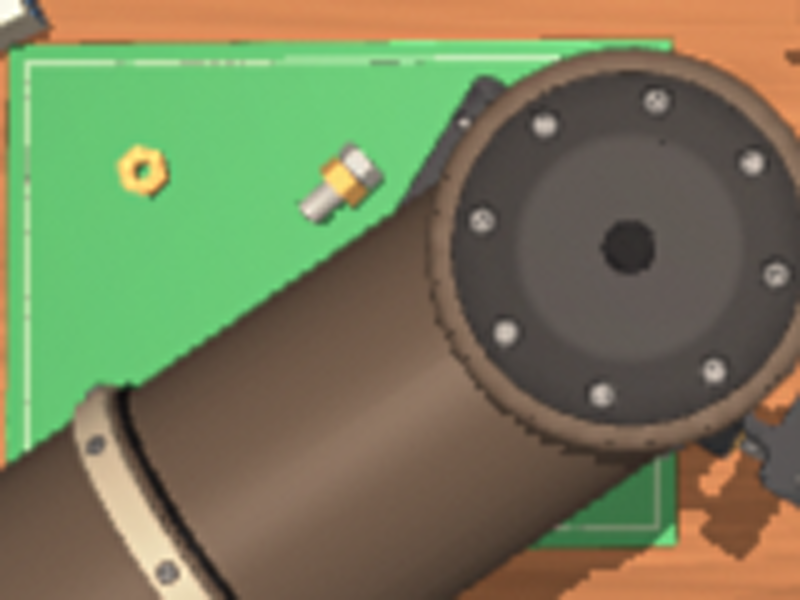

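```bash
python3 -c "
from h import *
crop(load('w23'),120,125,340,255,3.6,'c_w23')"
```

```text
(no output)
```

View pics/c_w23.png

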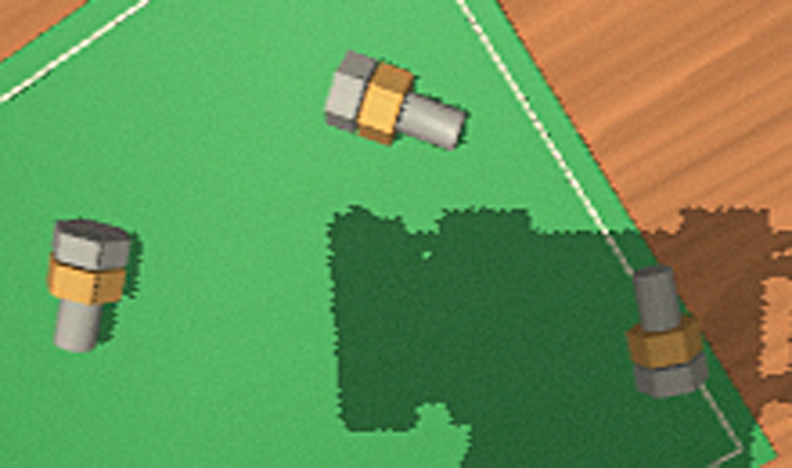

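```bash
python3 -c "
from h import *
s=load('w23'); f=lambda x,y:(120+x/3.6,125+y/3.6)
for n,h,t in [('b2',(674,388),(655,270)),('b1',(340,92),(462,130)),('b0',(92,232),(77,345))]:
    a=pt(s,*f(*h),.013);b=pt(s,*f(*t),.013);d=b-a;L=np.linalg.norm(d);g=a+d/L*.013
    print(n,a.round(4),b.round(4),'len',L.round(4),'ang',np.degrees(np.arctan2(d[1],d[0])).round(1),'grip',g.round(4))
"
```

```text
b2 [0.4017 0.112  0.013 ] [0.4426 0.0972 0.013 ] len 0.0435 ang -19.9 grip [0.4139 0.1076 0.013 ]
b1 [0.5461 0.1576 0.013 ] [0.5158 0.1295 0.013 ] len 0.0413 ang -137.1 grip [0.5366 0.1487 0.013 ]
b0 [0.5486 0.256  0.013 ] [0.5187 0.2847 0.013 ] len 0.0414 ang 136.1 grip [0.5392 0.265  0.013 ]
```

```bash
python3 -c "
from h import *
go(.4145,0.1076,0.152,-20)"
```

```text
t 42.82 pos [0.4727 0.1056 0.2518] rpy [180.    0.  -29.8] F [-0.3 -0.4 -0.2] op 45.0
row shift [-0.515  0.271  0.999] turn -0.0544 (turn deg tool z -9.8 ) dist mm 115.6
```

```bash
python3 -m creep '[[-0.06,0.03,0.12,-0.01,45],[-0.14,0.07,0.25,-0.02,45],[-0.22,0.12,0.4,-0.03,45],[-0.32,0.17,0.55,-0.04,45],[-0.4,0.21,0.7,-0.054,45],[-0.48,0.25,0.85,-0.054,45],[-0.515,0.27,1,-0.054,45],[-0.515,0.27,1,-0.054,45]]'
python3 -c "
from h import *
snap('wrist','w24')
go(.4145,0.1076,0.05,-20)"
```

```text
clock: 43.48
tool_pos: [0.4125, 0.106, 0.1498]
orientation: [179.8, 0.2, -20.2]
force: [-0.5, 0.1, -0.3]
opening: 0.0449
t 43.53 pos [0.4138 0.1067 0.1513] rpy [ 1.799e+02  1.000e-01 -2.010e+01] F [ 0.3 -0.4  1.1] op 45.1
row shift [ 0.005 -0.013  1.013] turn -0.0008 (turn deg tool z -0.1 ) dist mm 101.3
```

View pics/w24.png

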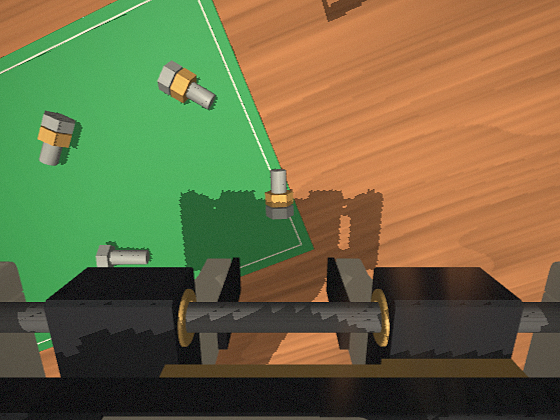

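```bash
python3 -c "
from h import *
s=load('w24');a=pt(s,279.5,213,.013);b=pt(s,278,171,.013);print(a,b,np.linalg.norm(a-b)); d=(b-a)/np.linalg.norm(b-a); print(a+d*.013,np.degrees(np.arctan2(d[1],d[0])))
go(.4145,0.1076,0.055,-20)"
python3 -m creep '[[0,-0.005,0.12,0,45],[0,-0.01,0.25,0,45],[0.01,-0.01,0.4,0,45],[0.01,-0.01,0.55,0,45],[0.01,-0.01,0.7,0,45],[0.01,-0.01,0.83,0,45],[0.01,-0.01,0.96,0,45],[0.01,-0.01,0.96,0,45]]'
python3 -c "
from h import *
go(.4145,0.1076,0.005,-20)"
```

```text
[0.40586567 0.11097767 0.013     ] [0.44291974 0.09865741 0.013     ] 0.039048602234207835
[0.41820165 0.10687603 0.013     ] -18.39166257694619
t 43.53 pos [0.4138 0.1067 0.1513] rpy [ 1.799e+02  1.000e-01 -2.010e+01] F [ 0.3 -0.4  1.1] op 45.1
row shift [ 0.004 -0.013  0.963] turn -0.0008 (turn deg tool z -0.1 ) dist mm 96.3
clock: 44.2
tool_pos: [0.4159, 0.1078, 0.055]
orientation: [179.9, 0.1, -20.2]
force: [-1.0, -0.9, -0.4]
opening: 0.045
t 44.2 pos [0.4159 0.1078 0.055 ] rpy [ 1.799e+02  1.000e-01 -2.020e+01] F [-1.  -0.9 -0.4] op 45.0
row shift [-0.012  0.005  0.5  ] turn -0.0009 (turn deg tool z -0.2 ) dist mm 50.0
```

```bash
python3 -m creep '[[0,0,0.07,0,45],[0,0,0.15,0,45],[0,0,0.23,0,45],[0,0,0.31,0,45],[0,0,0.39,0,45],[0,0,0.46,0,45],[0,0,0.495,0,45],[0,0,0.495,0,45]]'
python3 -m creep '[[0,0,0,0,40],[0,0,0,0,34],[0,0,0,0,28],[0,0,0,0,20],[0,0,0,0,12],[0,0,0,0,10],[0,0,0,0,10],[0,0,0,0,10]]'
python3 -m creep '[[0,0,-0.1,0,10],[0,0,-0.2,0,10],[0,0,-0.35,0,10],[0,0,-0.5,0,10],[0,0,-0.65,0,10],[0,0,-0.8,0,10],[0,0,-0.95,0,10],[0,0,-1,0,10]]'
python3 -c "
from h import *
snap('wrist','w25')
go(.61,-.30,0.25,-20)"
```

```text
clock: 44.87
tool_pos: [0.4154, 0.1082, 0.0056]
orientation: [179.9, 0.1, -20.1]
force: [0.2, 1.0, 0.8]
opening: 0.0451
clock: 45.53
tool_pos: [0.4161, 0.1087, 0.0068]
orientation: [-180.0, -0.0, -20.1]
force: [-0.5, -0.2, 4.8]
opening: 0.0237
clock: 46.2
tool_pos: [0.4166, 0.1091, 0.1083]
orientation: [-179.9, -0.1, -20.1]
force: [1.0, -0.3, -0.9]
opening: 0.0239
t 46.25 pos [0.4167 0.1092 0.1082] rpy [-1.798e+02 -1.000e-01 -2.010e+01] F [0.4 0.1 1. ] op 23.8
row shift [ 3.224  3.174 -1.421] turn -0.0006 (turn deg tool z -0.1 ) dist mm 474.2
```

View pics/w25.png

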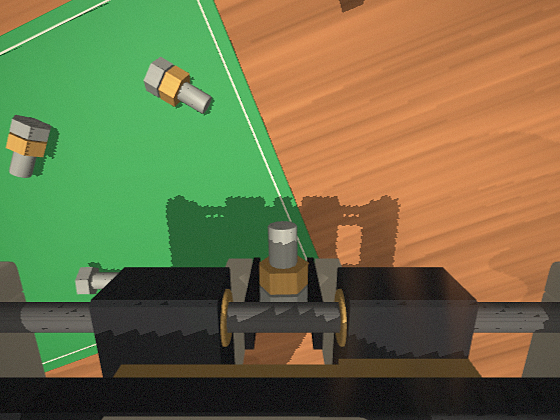

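```bash
python3 -c "
from h import *
s=load('w22')
for p in [(263,20),(263,80),(303,35),(305,95),(345,60),(225,60)]: 
  q=pt(s,*p,.12)[:2]; print(p,(q-np.array([.610,-.320])).round(3))"
```

```text
(263, 20) [0.028 0.002]
(263, 80) [-0.009  0.024]
(303, 35) [ 0.004 -0.019]
(305, 95) [-0.035  0.001]
(345, 60) [-0.028 -0.04 ]
(225, 60) [0.019 0.043]
```

```bash
python3 -m creep '[[0.02,0.05,-0.15,0,10],[0.05,0.15,-0.3,0,10],[0.1,0.25,-0.5,0,10],[0.15,0.4,-0.7,0,10],[0.2,0.55,-0.9,0,10],[0.25,0.7,-1,0,10],[0.3,0.85,-1,0,10],[0.3,0.9,-1,0,10]]'
python3 -m creep '[[0.1,0.1,-0.1,0.02,10],[0.25,0.25,-0.2,0.05,10],[0.4,0.4,-0.35,0.08,10],[0.55,0.55,-0.4,0.11,10],[0.7,0.7,-0.42,0.14,10],[0.85,0.85,-0.42,0.17,10],[1,1,-0.42,0.2,10],[1,1,-0.42,0.2,10]]'
python3 -c "
from h import *
go(.623,-.284,0.25,-110)"
```

```text
clock: 46.92
tool_pos: [0.4128, 0.0125, 0.2061]
orientation: [-180.0, 0.0, -20.2]
force: [-1.2, -0.4, -0.9]
opening: 0.0234
clock: 47.58
tool_pos: [0.4734, -0.1164, 0.2467]
orientation: [179.9, 0.1, -56.6]
force: [0.5, -0.3, -0.4]
opening: 0.0237
t 47.58 pos [ 0.4734 -0.1164  0.2467] rpy [ 1.799e+02  1.000e-01 -5.660e+01] F [ 0.5 -0.3 -0.4] op 23.7
row shift [ 2.223 -0.325 -0.036] turn 0.2969 (turn deg tool z 53.4 ) dist mm 224.7
```

```bash
python3 -m creep '[[0.1,-0.01,0,0.02,10],[0.25,-0.03,0,0.05,10],[0.4,-0.05,0,0.08,10],[0.55,-0.08,0,0.11,10],[0.7,-0.1,0,0.12,10],[0.85,-0.12,0,0.12,10],[1,-0.15,0,0.12,10],[1,-0.15,0,0.12,10]]'
python3 -c "
from h import *
snap('wrist','w26')
go(.623,-.284,0.25,-110)"
```

```text
clock: 48.25
tool_pos: [0.5419, -0.19, 0.2464]
orientation: [179.9, 0.0, -77.7]
force: [-0.2, -0.4, 0.2]
opening: 0.0237
t 48.3 pos [ 0.541  -0.1893  0.2464] rpy [ 1.798e+02  1.000e-01 -7.780e+01] F [ 0.6  0.1 -1.7] op 23.6
row shift [ 1.099 -0.6   -0.038] turn 0.1792 (turn deg tool z 32.2 ) dist mm 125.3
```

View pics/w26.png

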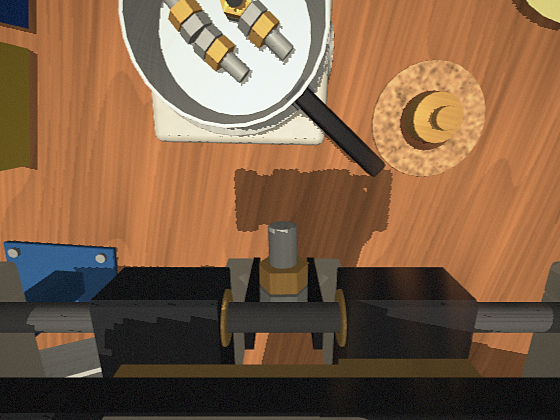

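```bash
python3 -c "
from h import *
s=load('w26')
c=np.array([.610,-.320])
for n,p,z in [('rimL',(119,20),.155),('rimR',(333,20),.155),('rimB',(228,128),.155),('Ltip',(245,78),.115),('Lb1',(210,45),.115),('Lb2',(183,8),.115),('Rtip',(290,55),.111),('Rnut',(263,25),.115),('stand',(236,5),.14),('free',(190,70),.104),('freeR',(300,90),.104)]:
  q=pt(s,*p,z)[:2]; print(n,(q-c).round(3),np.linalg.norm(q-c).round(3))"
```

```text
rimL [0.068 0.017] 0.07
rimR [-0.071 -0.014] 0.072
rimB [-0.014  0.069] 0.071
Ltip [-0.015  0.031] 0.035
Lb1 [0.016 0.013] 0.021
Lb2 [ 0.04  -0.007] 0.04
Rtip [-0.047  0.006] 0.048
Rnut [-0.022 -0.009] 0.024
stand [-0.004 -0.012] 0.013
free [0.032 0.034] 0.046
freeR [-0.061  0.03 ] 0.068
```

```bash
python3 -c "
from h import *
go(.636,-.291,0.2,-133)"
```

```text
t 48.3 pos [ 0.541  -0.1893  0.2464] rpy [ 1.798e+02  1.000e-01 -7.780e+01] F [ 0.6  0.1 -1.7] op 23.6
row shift [ 1.196 -0.714  0.461] turn 0.3069 (turn deg tool z 55.2 ) dist mm 146.7
```

```bash
python3 -m creep '[[0.1,-0.06,0,0.02,10],[0.25,-0.15,0,0.05,10],[0.4,-0.25,0,0.08,10],[0.55,-0.35,0,0.11,10],[0.7,-0.45,0,0.15,10],[0.85,-0.53,0.1,0.19,10],[1,-0.6,0.2,0.22,10],[1,-0.6,0.2,0.22,10]]'
python3 -c "
from h import *
go(.636,-.291,0.17,-133)"
```

```text
clock: 48.97
tool_pos: [0.6205, -0.2745, 0.2244]
orientation: [179.7, -0.1, -117.7]
force: [-0.3, 1.7, -2.9]
opening: 0.0233
t 48.97 pos [ 0.6205 -0.2745  0.2244] rpy [ 1.797e+02 -1.000e-01 -1.177e+02] F [-0.3  1.7 -2.9] op 23.3
row shift [ 0.074 -0.217  0.543] turn 0.0851 (turn deg tool z 15.3 ) dist mm 58.9
```

```bash
python3 -m creep '[[0.02,-0.06,0.05,0.02,10],[0.05,-0.12,0.12,0.05,10],[0.07,-0.19,0.2,0.085,10],[0.07,-0.21,0.3,0.085,10],[0.07,-0.21,0.4,0.085,10],[0.07,-0.21,0.5,0.085,10],[0.07,-0.21,0.54,0.085,10],[0.07,-0.21,0.54,0.085,10]]'
python3 -c "
from h import *
snap('wrist','w27')
go(.636,-.291,0.133,-133)"
```

```text
clock: 49.63
tool_pos: [0.6352, -0.2893, 0.1729]
orientation: [179.9, -0.1, -132.5]
force: [0.0, -0.3, -0.3]
opening: 0.0235
t 49.68 pos [ 0.6357 -0.2897  0.174 ] rpy [ 179.9   -0.  -132.5] F [ 0.5 -0.3 -0.7] op 23.7
row shift [ 0.008 -0.011  0.41 ] turn 0.0027 (turn deg tool z 0.5 ) dist mm 41.1
```

View pics/w27.png

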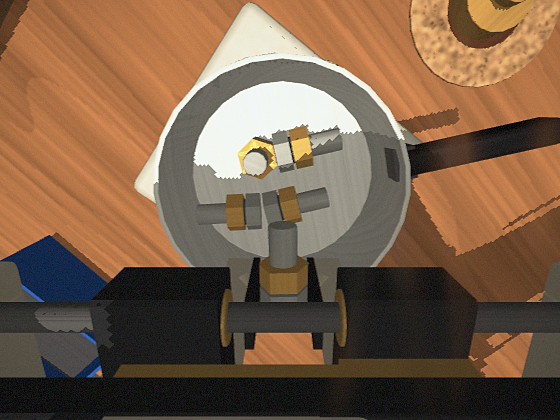

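```bash
python3 -m creep '[[0,0,0.04,0,10],[0,0,0.1,0,10],[0,0,0.17,0,10],[0,0,0.24,0,10],[0,0,0.31,0,10],[0,0,0.36,0,10],[0,0,0.39,0,10],[0,0,0.39,0,10]]'
python3 -c "
from h import *
go(.636,-.291,0.133,-133)"
```

```text
clock: 50.35
tool_pos: [0.6357, -0.2899, 0.1344]
orientation: [179.9, -0.0, -132.6]
force: [0.3, -0.7, -0.9]
opening: 0.0233
t 50.35 pos [ 0.6357 -0.2899  0.1344] rpy [ 179.9   -0.  -132.6] F [ 0.3 -0.7 -0.9] op 23.3
row shift [ 0.006 -0.009  0.014] turn 0.0021 (turn deg tool z 0.4 ) dist mm 1.8
```

```bash
python3 -m creep '[[0,0,0.02,0,10],[0,0,0.04,0,10],[0,0,0.05,0,10],[0,0,0.05,0,10],[0,0,0.05,0,24],[0,0,0.05,0,28],[0,0,0.05,0,32],[0,0,0.05,0,32]]'
python3 -m creep '[[0,0,0,0,32],[0,0,-0.1,0,32],[0,0,-0.25,0,32],[0,0,-0.4,0,32],[0,0,-0.55,0,32],[0,0,-0.7,0,32],[0,0,-0.8,0,32],[0,0,-0.8,0,32]]'
python3 -c "
from h import *
snap('wrist','w28')
go(.537,.149,0.25,-140)"
```

```text
clock: 51.02
tool_pos: [0.6363, -0.2901, 0.1308]
orientation: [-180.0, 0.0, -132.6]
force: [-0.2, -0.9, -1.2]
opening: 0.0309
clock: 51.68
tool_pos: [0.6374, -0.2905, 0.2141]
orientation: [-179.7, 0.1, -132.6]
force: [0.2, 0.1, 0.6]
opening: 0.0317
t 51.73 pos [ 0.6368 -0.2902  0.2122] rpy [-1.799e+02  1.000e-01 -1.326e+02] F [-0.1 -0.2 -0. ] op 32.1
row shift [-2.557  3.707 -0.383] turn 0.041 (turn deg tool z 7.4 ) dist mm 451.9
```

View pics/w28.png

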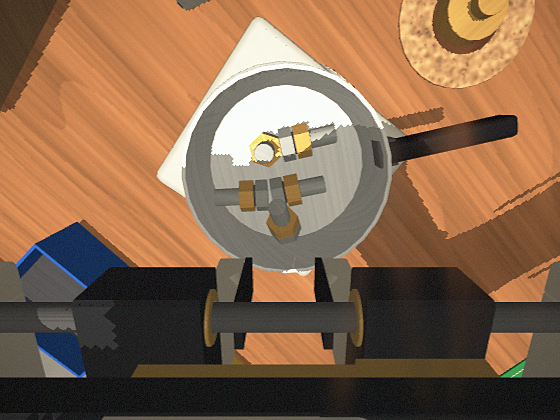

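```bash
python3 -c "
from h import *
print(ctrl.get_obs()['joint_pos'].round(0));go(.55,-.2,0.26,-133)"
```

```text
[ -9.  23.   3.   0. -69. -34.]
t 51.73 pos [ 0.6368 -0.2902  0.2122] rpy [-1.799e+02  1.000e-01 -1.326e+02] F [-0.1 -0.2 -0. ] op 32.1
row shift [-0.076  1.248 -0.481] turn 0.0021 (turn deg tool z 0.4 ) dist mm 134.0
```

```bash
python3 -m creep '[[0,0.1,-0.1,-0.02,40],[0,0.25,-0.25,-0.05,45],[0,0.4,-0.4,-0.09,45],[0,0.55,-0.48,-0.13,45],[0,0.7,-0.48,-0.17,45],[0,0.85,-0.48,-0.2,45],[0,1,-0.48,-0.24,45],[0,1,-0.48,-0.24,45]]'
python3 -c "
from h import *
go(.5,-.02,0.26,43)"
```

```text
clock: 52.4
tool_pos: [0.5606, -0.2209, 0.2581]
orientation: [179.9, 0.1, -89.0]
force: [0.2, -0.5, -0.1]
opening: 0.0452
t 52.4 pos [ 0.5606 -0.2209  0.2581] rpy [ 1.799e+02  1.000e-01 -8.900e+01] F [ 0.2 -0.5 -0.1] op 45.2
row shift [-2.019  0.571 -0.016] turn -0.7332 (turn deg tool z -132.0 ) dist mm 209.8
```

```bash
python3 -m creep '[[-0.1,0.03,0,-0.03,45],[-0.25,0.08,0,-0.06,45],[-0.4,0.12,0,-0.1,45],[-0.55,0.17,0,-0.13,45],[-0.7,0.22,0,-0.17,45],[-0.85,0.27,0,-0.21,45],[-1,0.3,0,-0.25,45],[-1,0.3,0,-0.25,45]]'
python3 -c "
from h import *
go(.5,.05,0.26,43)"
```

```text
clock: 53.07
tool_pos: [0.531, -0.121, 0.2579]
orientation: [180.0, 0.1, -44.0]
force: [-0.1, -0.2, 0.4]
opening: 0.0448
t 53.07 pos [ 0.531  -0.121   0.2579] rpy [ 1.8e+02  1.0e-01 -4.4e+01] F [-0.1 -0.2  0.4] op 44.8
row shift [-1.411 -1.014 -0.019] turn -0.4835 (turn deg tool z -87.0 ) dist mm 173.8
```

```bash
python3 -m creep '[[-0.1,-0.07,0,-0.03,45],[-0.25,-0.18,0,-0.06,45],[-0.4,-0.28,0,-0.1,45],[-0.55,-0.4,0,-0.13,45],[-0.7,-0.5,0,-0.17,45],[-0.85,-0.6,0,-0.21,45],[-1,-0.7,0,-0.25,45],[-1,-0.7,0,-0.25,45]]'
python3 -c "
from h import *
go(.52,.1,0.24,43)"
```

```text
clock: 53.73
tool_pos: [0.5089, -0.001, 0.258]
orientation: [-180.0, 0.0, 0.9]
force: [-0.2, -0.3, 0.5]
opening: 0.0449
t 53.73 pos [ 0.5089 -0.001   0.258 ] rpy [-180.     0.     0.9] F [-0.2 -0.3  0.5] op 44.9
row shift [ 0.127 -1.008  0.18 ] turn -0.2339 (turn deg tool z -42.1 ) dist mm 103.2
```

```bash
python3 -m creep '[[0.01,-0.1,0,-0.03,45],[0.03,-0.25,0.03,-0.06,45],[0.05,-0.4,0.07,-0.1,45],[0.07,-0.55,0.1,-0.13,45],[0.1,-0.7,0.13,-0.17,45],[0.12,-0.85,0.17,-0.21,45],[0.12,-1,0.2,-0.234,45],[0.12,-1,0.2,-0.234,45]]'
python3 -c "
from h import *
snap('wrist','w29')
go(.537,.149,0.14,43)"
```

```text
clock: 54.4
tool_pos: [0.5202, 0.0986, 0.2371]
orientation: [-180.0, 0.1, 42.8]
force: [0.4, -0.4, -0.0]
opening: 0.0449
t 54.45 pos [0.5201 0.0978 0.2375] rpy [-1.80e+02  1.00e-01  4.26e+01] F [-0.  -0.7  0.4] op 45.2
row shift [ 0.472 -0.263  0.974] turn -0.0025 (turn deg tool z -0.4 ) dist mm 111.4
```

View pics/w29.png

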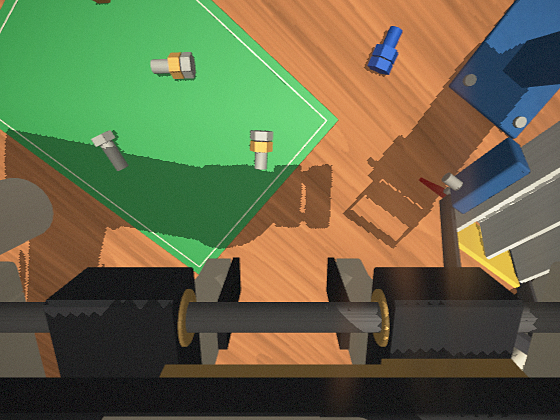

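```bash
python3 -c "
from h import *
s=load('w29');a=pt(s,262.5,133,.013);b=pt(s,261.5,169,.013);d=(b-a)/np.linalg.norm(b-a);g=a+d*.013;print(a,b,np.linalg.norm(b-a),g,np.degrees(np.arctan2(d[1],d[0])))
go(*g[:2],0.14,43)"
```

```text
[0.54755487 0.15462911 0.013     ] [0.51674019 0.12868532 0.013     ] 0.040281813877131666 [0.53761016 0.14625637 0.013     ] -139.90498933944926
t 54.45 pos [0.5201 0.0978 0.2375] rpy [-1.80e+02  1.00e-01  4.26e+01] F [-0.  -0.7  0.4] op 45.2
row shift [ 0.458 -0.238  0.974] turn -0.0025 (turn deg tool z -0.4 ) dist mm 110.2
```

```bash
python3 -m creep '[[0.06,-0.03,0.12,0,45],[0.14,-0.07,0.25,0.005,45],[0.22,-0.11,0.4,0.01,45],[0.3,-0.16,0.55,0.01,45],[0.38,-0.2,0.7,0.01,45],[0.46,-0.24,0.85,0.01,45],[0.46,-0.24,0.97,0.01,45],[0.46,-0.24,0.97,0.01,45]]'
python3 -c "
from h import *
go(.537,.147,0.006,41)"
```

```text
clock: 55.12
tool_pos: [0.5365, 0.145, 0.1387]
orientation: [-179.9, 0.3, 40.6]
force: [0.1, -0.1, -0.6]
opening: 0.0447
t 55.12 pos [0.5365 0.145  0.1387] rpy [-179.9    0.3   40.6] F [ 0.1 -0.1 -0.6] op 44.7
row shift [ 0.024 -0.011  1.327] turn -0.0021 (turn deg tool z -0.4 ) dist mm 132.7
```

```bash
python3 -m creep '[[0.01,-0.01,0.12,0,45],[0.02,-0.01,0.25,0,45],[0.02,-0.01,0.4,0,45],[0.02,-0.01,0.55,0,45],[0.02,-0.01,0.7,0,45],[0.02,-0.01,0.82,0,45],[0.02,-0.01,0.9,0,45],[0.02,-0.01,0.9,0,45]]'
python3 -m creep '[[0,0,0.05,0,45],[0,0,0.1,0,45],[0,0,0.17,0,45],[0,0,0.24,0,45],[0,0,0.31,0,45],[0,0,0.38,0,45],[0,0,0.42,0,45],[0,0,0.42,0,45]]'
python3 -c "
from h import *
go(.537,.147,0.006,41)"
python3 -m creep '[[0,0,0,0,40],[0,0,0,0,34],[0,0,0,0,28],[0,0,0,0,20],[0,0,0,0,12],[0,0,0,0,10],[0,0,0,0,10],[0,0,0,0,10]]'
python3 -m creep '[[0,0,-0.1,0,10],[0,0,-0.2,0,10],[0,0,-0.35,0,10],[0,0,-0.5,0,10],[0,0,-0.65,0,10],[0,0,-0.8,0,10],[0,0,-0.95,0,10],[0,0,-1,0,10]]'
python3 -c "
from h import *
snap('wrist','w30')
go(.52,-.0,0.25,0)"
```

```text
clock: 55.78
tool_pos: [0.538, 0.1473, 0.0505]
orientation: [-180.0, 0.1, 40.7]
force: [0.1, -0.2, 0.3]
opening: 0.0448
clock: 56.45
tool_pos: [0.5378, 0.148, 0.0083]
orientation: [-180.0, 0.1, 40.9]
force: [-1.0, -0.0, -0.2]
opening: 0.0454
t 56.45 pos [0.5378 0.148  0.0083] rpy [-1.80e+02  1.00e-01  4.09e+01] F [-1.  -0.  -0.2] op 45.4
row shift [-0.012  0.002  0.023] turn -0.0006 (turn deg tool z -0.1 ) dist mm 2.6
clock: 57.12
tool_pos: [0.5387, 0.1485, 0.0099]
orientation: [180.0, -0.0, 40.9]
force: [-0.6, -0.5, 3.2]
opening: 0.0234
clock: 57.78
tool_pos: [0.5397, 0.1489, 0.1128]
orientation: [179.9, -0.2, 40.9]
force: [0.2, 0.1, 0.7]
opening: 0.0236
t 57.83 pos [0.5398 0.149  0.1127] rpy [179.9  -0.3  40.9] F [ 1.6 -0.4  0.7] op 23.6
row shift [-1.12   0.998 -1.377] turn 0.2274 (turn deg tool z 40.9 ) dist mm 203.6
```

View pics/w30.png

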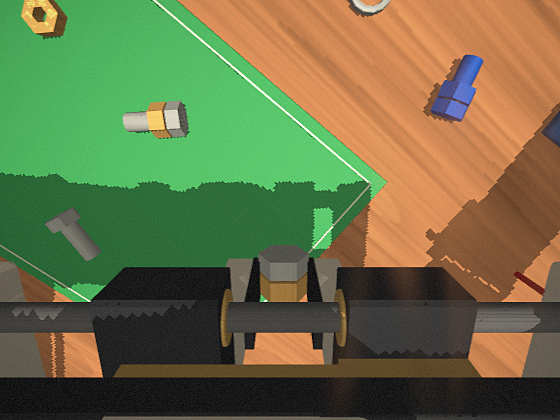

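```bash
python3 -m creep '[[-0.05,0.05,-0.15,0,10],[-0.1,0.1,-0.3,0,10],[-0.2,0.2,-0.5,0.02,10],[-0.3,0.3,-0.7,0.05,10],[-0.45,0.4,-0.85,0.08,10],[-0.6,0.5,-1,0.11,10],[-0.75,0.6,-1,0.14,10],[-0.75,0.6,-1,0.14,10]]'
python3 -c "
from h import *
go(.52,-.08,0.25,-30)"
```

```text
clock: 58.5
tool_pos: [0.5202, 0.0519, 0.2102]
orientation: [-180.0, -0.0, 15.3]
force: [-0.8, -0.0, -0.9]
opening: 0.0238
t 58.5 pos [0.5202 0.0519 0.2102] rpy [-180.    -0.    15.3] F [-0.8 -0.  -0.9] op 23.8
row shift [-0.349  1.272 -0.399] turn 0.2517 (turn deg tool z 45.3 ) dist mm 137.8
```

```bash
python3 -m creep '[[-0.03,0.1,-0.1,0.02,10],[-0.07,0.25,-0.2,0.05,10],[-0.12,0.4,-0.3,0.09,10],[-0.16,0.55,-0.4,0.13,10],[-0.2,0.7,-0.4,0.17,10],[-0.24,0.85,-0.4,0.21,10],[-0.27,1,-0.4,0.25,10],[-0.27,1,-0.4,0.25,10]]'
python3 -c "
from h import *
go(.58,-.22,0.25,-30)"
```

```text
clock: 59.17
tool_pos: [0.5218, -0.0512, 0.2487]
orientation: [179.9, 0.1, -29.7]
force: [0.2, 0.4, -0.5]
opening: 0.0234
t 59.17 pos [ 0.5218 -0.0512  0.2487] rpy [ 1.799e+02  1.000e-01 -2.970e+01] F [ 0.2  0.4 -0.5] op 23.4
row shift [ 1.342  1.178 -0.013] turn 0.0016 (turn deg tool z 0.3 ) dist mm 178.6
```

```bash
python3 -m creep '[[0.05,0.1,0,0,10],[0.12,0.25,0,0,10],[0.25,0.4,0,0,10],[0.4,0.55,0,0,10],[0.55,0.7,0,0,10],[0.7,0.85,0,0,10],[0.8,1,0,0,10],[0.8,1,0,0,10]]'
python3 -c "
from h import *
snap('wrist','w31')
go(.6446,-.34,0.22,-30)"
```

```text
clock: 59.83
tool_pos: [0.543, -0.1781, 0.2485]
orientation: [179.9, 0.1, -29.2]
force: [-0.4, 0.4, -0.4]
opening: 0.0235
t 59.88 pos [ 0.5428 -0.177   0.2486] rpy [ 1.80e+02  1.00e-01 -2.92e+01] F [-0.8 -0.1 -0.8] op 23.8
row shift [1.685 0.925 0.284] turn 0.0042 (turn deg tool z 0.8 ) dist mm 194.3
```

View pics/w31.png

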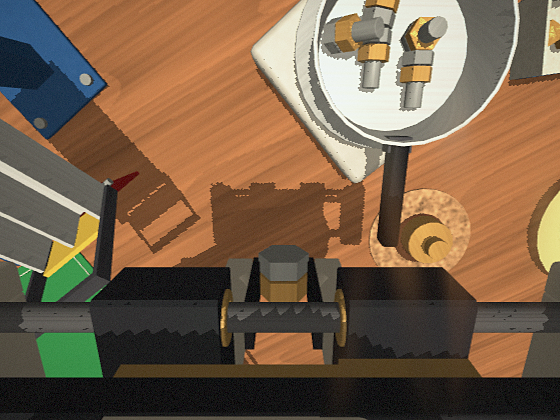

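```bash
python3 -m creep '[[0.1,0.06,0,0,10],[0.25,0.13,0,0,10],[0.4,0.2,0,0,10],[0.55,0.28,0,0,10],[0.7,0.35,0,0,10],[0.85,0.42,0,0,10],[0.95,0.5,0.05,0,10],[0.95,0.5,0.05,0,10]]'
python3 -m creep '[[0.1,0.06,0,0,10],[0.2,0.12,0,0,10],[0.3,0.2,0,0,10],[0.43,0.25,0,0,10],[0.53,0.32,0.05,0,10],[0.6,0.38,0.1,0,10],[0.7,0.42,0.2,0,10],[0.73,0.42,0.25,0,10]]'
python3 -c "
from h import *
snap('wrist','w32')
go(.6446,-.34,0.17,-30)"
```

```text
clock: 60.55
tool_pos: [0.6018, -0.2672, 0.2425]
orientation: [180.0, 0.1, -29.3]
force: [0.9, 0.8, -2.0]
opening: 0.0234
clock: 61.22
tool_pos: [0.6444, -0.3397, 0.2171]
orientation: [180.0, 0.1, -29.4]
force: [-0.7, 0.0, -1.2]
opening: 0.0235
t 61.27 pos [ 0.6441 -0.339   0.2159] rpy [180.    0.2 -29.4] F [ 0.   0.1 -1.6] op 23.6
row shift [0.011 0.006 0.459] turn 0.0036 (turn deg tool z 0.6 ) dist mm 45.9
```

View pics/w32.png

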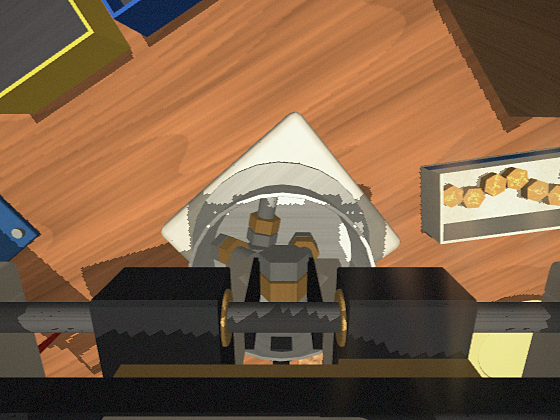

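```bash
python3 -m creep '[[0,0,0.08,0,10],[0,0,0.18,0,10],[0,0,0.3,0,10],[0,0,0.42,0,10],[0,0,0.52,0,10],[0,0,0.6,0,10],[0,0,0.67,0,10],[0,0,0.7,0,10]]'
python3 -c "
from h import *
go(.6446,-.34,0.134,-30)"
```

```text
clock: 61.93
tool_pos: [0.6441, -0.3382, 0.1481]
orientation: [180.0, 0.1, -29.3]
force: [0.6, 0.0, -0.4]
opening: 0.024
t 61.93 pos [ 0.6441 -0.3382  0.1481] rpy [ 1.80e+02  1.00e-01 -2.93e+01] F [ 0.6  0.  -0.4] op 24.0
row shift [0.014 0.013 0.141] turn 0.0039 (turn deg tool z 0.7 ) dist mm 14.2
```

```bash
python3 -m creep '[[0,0.01,0.02,0,10],[0,0.01,0.04,0,10],[0,0.01,0.06,0,10],[0,0.01,0.08,0,10],[0,0.01,0.1,0,10],[0,0.01,0.12,0,10],[0,0.01,0.14,0,10],[0,0.01,0.14,0,10]]'
python3 -c "
from h import *
go(.6446,-.34,0.13,-30)"
python3 -m creep '[[0,0,0,0,24],[0,0,0,0,26],[0,0,0,0,28],[0,0,0,0,30],[0,0,0,0,31],[0,0,0,0,31],[0,0,-0.05,0,31],[0,0,-0.15,0,31]]'
python3 -m creep '[[0,0,-0.1,0,31],[0,0,-0.2,0,31],[0,0,-0.35,0,31],[0,0,-0.5,0,31],[0,0,-0.65,0,31],[-0.1,0,-0.8,0,31],[-0.2,0,-0.9,0,31],[-0.2,0,-0.9,0,31]]'
python3 -m creep '[[-0.1,-0.05,0,0,45],[-0.25,-0.1,0,0,45],[-0.4,-0.2,0,0,45],[-0.6,-0.3,0,0,45],[-0.75,-0.4,0,0,45],[-0.9,-0.5,0,0,45],[-1,-0.6,0,0,45],[-1,-0.6,0,0,45]]'
python3 -c "
from h import *
snap('wrist','w33')
go(.54,.265,0.25,-44)"
```

```text
clock: 62.6
tool_pos: [0.6438, -0.3392, 0.135]
orientation: [180.0, 0.0, -29.3]
force: [-0.8, 0.3, -1.0]
opening: 0.0238
t 62.6 pos [ 0.6438 -0.3392  0.135 ] rpy [180.    0.  -29.3] F [-0.8  0.3 -1. ] op 23.8
row shift [0.011 0.003 0.05 ] turn 0.0039 (turn deg tool z 0.7 ) dist mm 5.2
clock: 63.27
tool_pos: [0.6433, -0.3391, 0.1497]
orientation: [180.0, 0.1, -29.3]
force: [0.2, 0.1, 0.9]
opening: 0.0309
clock: 63.93
tool_pos: [0.6262, -0.3292, 0.245]
orientation: [-179.9, -0.3, -29.3]
force: [0.7, -1.1, 0.8]
opening: 0.0314
clock: 64.6
tool_pos: [0.5676, -0.2259, 0.2407]
orientation: [-180.0, 0.0, -29.2]
force: [-0.1, -0.8, 0.2]
opening: 0.045
t 64.65 pos [ 0.5682 -0.2269  0.2407] rpy [-180.    -0.   -29.2] F [ 1.   0.  -0.1] op 45.3
row shift [-2.646 -4.156 -0.092] turn 0.0822 (turn deg tool z 14.8 ) dist mm 492.8
```

View pics/w33.png

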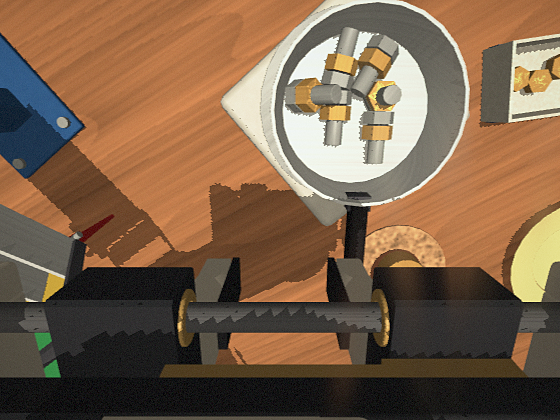

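```bash
python3 -m creep '[[-0.08,-0.1,-0.1,0,45],[-0.2,-0.25,-0.2,0,45],[-0.35,-0.4,-0.3,0,45],[-0.5,-0.55,-0.35,0,45],[-0.65,-0.7,-0.35,0,45],[-0.8,-0.85,-0.35,0,45],[-0.95,-1,-0.35,0,45],[-0.95,-1,-0.35,0,45]]'
python3 -m creep '[[-0.08,-0.1,0,0,45],[-0.2,-0.25,0,0,45],[-0.3,-0.4,0,0,45],[-0.4,-0.55,0,0,45],[-0.5,-0.7,0,0,45],[-0.55,-0.85,0,0,45],[-0.6,-1,0,0,45],[-0.6,-1,0,0,45]]'
python3 -m creep '[[-0.08,-0.1,0,0,45],[-0.2,-0.25,0,0,45],[-0.3,-0.4,0,0,45],[-0.4,-0.55,0,0,45],[-0.5,-0.7,0,0,45],[-0.55,-0.85,0,0,45],[-0.6,-1,0,0,45],[-0.6,-1,0,0,45]]'
python3 -c "
from h import *
go(.53,.22,0.22,-44)"
```

```text
clock: 65.32
tool_pos: [0.5343, -0.0922, 0.2762]
orientation: [-179.9, -0.0, -29.2]
force: [-0.2, -0.4, 0.4]
opening: 0.0451
clock: 65.98
tool_pos: [0.5322, 0.0238, 0.2756]
orientation: [-180.0, -0.0, -29.2]
force: [0.8, 0.6, 0.6]
opening: 0.0451
clock: 66.65
tool_pos: [0.5289, 0.1408, 0.2753]
orientation: [-180.0, -0.0, -29.2]
force: [1.5, -0.5, -0.1]
opening: 0.0454
t 66.65 pos [0.5289 0.1408 0.2753] rpy [-180.    -0.   -29.2] F [ 1.5 -0.5 -0.1] op 45.4
row shift [-0.377 -0.697  0.553] turn 0.082 (turn deg tool z 14.8 ) dist mm 96.6
```

```bash
python3 -m creep '[[-0.05,-0.07,0.05,0.01,45],[-0.1,-0.17,0.1,0.02,45],[-0.15,-0.27,0.2,0.04,45],[-0.22,-0.38,0.3,0.06,45],[-0.28,-0.5,0.4,0.082,45],[-0.34,-0.6,0.5,0.082,45],[-0.38,-0.7,0.55,0.082,45],[-0.38,-0.7,0.55,0.082,45]]'
python3 -c "
from h import *
snap('wrist','w34')
go(.54,.265,0.13,-44)"
```

```text
clock: 67.32
tool_pos: [0.529, 0.2194, 0.2189]
orientation: [179.9, 0.0, -43.9]
force: [0.3, 0.4, -0.8]
opening: 0.0448
t 67.37 pos [0.5292 0.2188 0.2197] rpy [179.9   0.  -43.9] F [-0.3  0.2  0.2] op 44.8
row shift [-0.242 -0.41   0.897] turn 0.0006 (turn deg tool z 0.1 ) dist mm 101.5
```

View pics/w34.png

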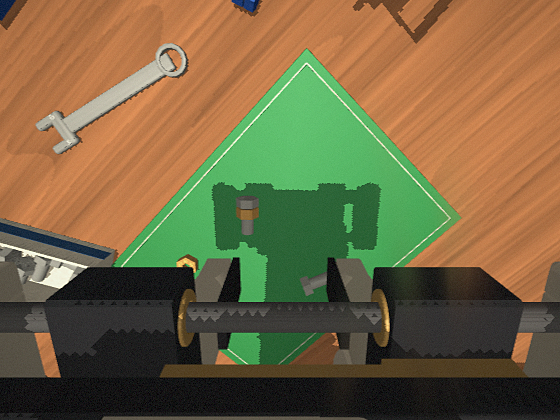

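```bash
python3 -c "
from h import *
s=load('w34');a=pt(s,248,197,.013);b=pt(s,247,234,.013);d=(b-a)/np.linalg.norm(b-a);g=a+d*.013;print(a,b,np.linalg.norm(b-a),g,np.degrees(np.arctan2(d[1],d[0])))
go(*g[:2],0.125,-45)"
```

```text
[0.54898971 0.25383057 0.013     ] [0.51883625 0.28635367 0.013     ] 0.0443506805884751 [0.54015117 0.26336369 0.013     ] 132.8348284125104
t 67.37 pos [0.5292 0.2188 0.2197] rpy [179.9   0.  -43.9] F [-0.3  0.2  0.2] op 44.8
row shift [-0.23  -0.399  0.947] turn 0.0061 (turn deg tool z 1.1 ) dist mm 105.3
```

```bash
python3 -m creep '[[-0.03,-0.05,0.1,0,45],[-0.07,-0.12,0.23,0.006,45],[-0.12,-0.2,0.37,0.006,45],[-0.17,-0.3,0.52,0.006,45],[-0.21,-0.38,0.66,0.006,45],[-0.23,-0.4,0.8,0.006,45],[-0.23,-0.4,0.93,0.006,45],[-0.23,-0.4,0.94,0.006,45]]'
python3 -m creep '[[0,0,0.12,0,45],[0,0,0.25,0,45],[0,0,0.4,0,45],[0,0,0.55,0,45],[0,0,0.7,0,45],[0,0,0.8,0,45],[0,0,0.87,0,45],[0,0,0.87,0,45]]'
python3 -c "
from h import *
snap('wrist','w35')
go(.54,.2635,0.006,-45)"
```

```text
clock: 68.03
tool_pos: [0.5393, 0.2621, 0.1238]
orientation: [179.8, 0.0, -45.1]
force: [-0.6, -0.3, -0.3]
opening: 0.0453
clock: 68.7
tool_pos: [0.5401, 0.2624, 0.0385]
orientation: [179.9, 0.0, -45.1]
force: [0.1, -0.0, -0.2]
opening: 0.0448
t 68.75 pos [0.5405 0.2627 0.0395] rpy [180.   -0.  -45.1] F [ 0.1  0.5 -0.5] op 44.8
row shift [-0.009 -0.002  0.335] turn -0.0007 (turn deg tool z -0.1 ) dist mm 33.5
```

```bash
python3 -m creep '[[0,0,0.05,0,45],[0,0,0.1,0,45],[0,0,0.15,0,45],[0,0,0.2,0,45],[0,0,0.25,0,45],[0,0,0.3,0,45],[0,0,0.34,0,45],[0,0,0.34,0,45]]'
python3 -m creep '[[0,0,0,0,40],[0,0,0,0,34],[0,0,0,0,28],[0,0,0,0,20],[0,0,0,0,12],[0,0,0,0,10],[0,0,0,0,10],[0,0,0,0,10]]'
python3 -m creep '[[0,0,-0.1,0,10],[0,0,-0.2,0,10],[0,0,-0.35,0,10],[0,0,-0.5,0,10],[0,0,-0.65,0,10],[0,0,-0.8,0,10],[0,0,-0.95,0,10],[0,0,-1,0,10]]'
python3 -c "
from h import *
snap('wrist','w36')
go(.52,.1,0.26,-80)"
```

```text
clock: 69.42
tool_pos: [0.5399, 0.2625, 0.0044]
orientation: [179.9, 0.0, -45.1]
force: [-0.1, -0.5, 0.5]
opening: 0.0454
clock: 70.08
tool_pos: [0.5406, 0.2631, 0.0059]
orientation: [-180.0, -0.0, -45.1]
force: [-0.4, 0.5, 3.1]
opening: 0.0239
clock: 70.75
tool_pos: [0.5416, 0.2637, 0.109]
orientation: [-179.8, -0.0, -45.1]
force: [0.6, 0.8, -0.2]
opening: 0.0237
t 70.8 pos [0.5416 0.2638 0.1088] rpy [-179.7   -0.   -45.1] F [1.2 0.8 0.2] op 24.1
row shift [ 1.009  1.302 -1.517] turn 0.1938 (turn deg tool z 34.9 ) dist mm 223.9
```

View pics/w36.png

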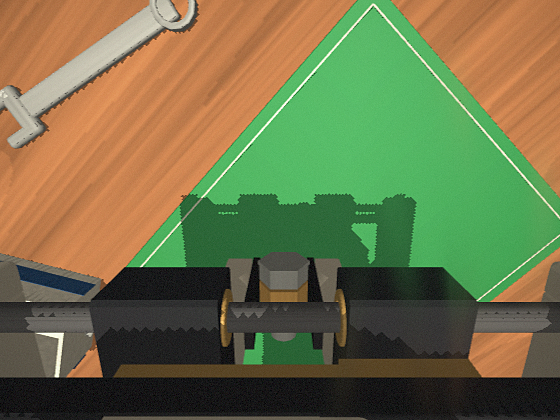

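```bash
python3 -m creep '[[0.05,0.05,-0.15,0,10],[0.1,0.1,-0.3,0,10],[0.2,0.25,-0.45,0.02,10],[0.3,0.4,-0.6,0.04,10],[0.45,0.55,-0.75,0.06,10],[0.6,0.75,-0.9,0.08,10],[0.75,0.95,-1,0.1,10],[0.75,0.95,-1,0.1,10]]'
python3 -c "
from h import *
go(.52,-.05,0.26,-100)"
```

```text
clock: 71.47
tool_pos: [0.5257, 0.1399, 0.2077]
orientation: [-179.9, -0.0, -63.5]
force: [-0.4, -0.4, 0.4]
opening: 0.0238
t 71.47 pos [0.5257 0.1399 0.2077] rpy [-179.9   -0.   -63.5] F [-0.4 -0.4  0.4] op 23.8
row shift [ 1.674  0.898 -0.525] turn 0.203 (turn deg tool z 36.5 ) dist mm 197.1
```

```bash
python3 -m creep '[[0.1,0.06,-0.2,0.01,10],[0.25,0.13,-0.35,0.02,10],[0.4,0.22,-0.5,0.04,10],[0.55,0.3,-0.55,0.06,10],[0.7,0.4,-0.55,0.08,10],[0.85,0.48,-0.55,0.1,10],[1,0.55,-0.55,0.12,10],[1,0.55,-0.55,0.12,10]]'
python3 -c "
from h import *
go(.52,-.15,0.26,-125)"
```

```text
clock: 72.13
tool_pos: [0.5215, 0.0267, 0.2601]
orientation: [179.9, -0.0, -85.0]
force: [0.5, 0.6, -0.7]
opening: 0.0235
t 72.13 pos [0.5215 0.0267 0.2601] rpy [179.9  -0.  -85. ] F [ 0.5  0.6 -0.7] op 23.5
row shift [1.76e+00 1.68e-01 1.00e-03] turn 0.2221 (turn deg tool z 40.0 ) dist mm 176.8
```

```bash
python3 -m creep '[[0.1,0.01,0,0.02,10],[0.25,0.03,0,0.04,10],[0.4,0.05,0,0.07,10],[0.55,0.06,0,0.1,10],[0.7,0.08,0,0.13,10],[0.85,0.1,0,0.16,10],[1,0.1,0,0.19,10],[1,0.1,0,0.19,10]]'
python3 -c "
from h import *
go(.53,-.22,0.26,-150)"
```

```text
clock: 72.8
tool_pos: [0.5211, -0.073, 0.26]
orientation: [180.0, -0.0, -119.2]
force: [-0.5, -0.1, -0.3]
opening: 0.0235
t 72.8 pos [ 0.5211 -0.073   0.26  ] rpy [ 180.    -0.  -119.2] F [-0.5 -0.1 -0.3] op 23.5
row shift [ 1.239 -0.795 -0.   ] turn 0.1709 (turn deg tool z 30.8 ) dist mm 147.2
```

```bash
python3 -m creep '[[0.1,-0.06,0,0.02,10],[0.25,-0.15,0,0.04,10],[0.4,-0.25,0,0.07,10],[0.55,-0.35,0,0.1,10],[0.7,-0.45,0,0.13,10],[0.85,-0.55,0,0.15,10],[1,-0.64,0,0.17,10],[1,-0.64,0,0.17,10]]'
python3 -c "
from h import *
go(.573,-.3415,0.23,-150)"
```

```text
clock: 73.47
tool_pos: [0.529, -0.1916, 0.2597]
orientation: [180.0, -0.1, -149.7]
force: [0.8, -0.5, -0.4]
opening: 0.0237
t 73.47 pos [ 0.529  -0.1916  0.2597] rpy [ 1.800e+02 -1.000e-01 -1.497e+02] F [ 0.8 -0.5 -0.4] op 23.7
row shift [ 0.377 -1.516  0.297] turn 0.0019 (turn deg tool z 0.3 ) dist mm 159.0
```

```bash
python3 -m creep '[[0.03,-0.1,0,0,10],[0.07,-0.23,0,0,10],[0.1,-0.37,0,0,10],[0.15,-0.5,0,0,10],[0.2,-0.65,0,0,10],[0.23,-0.8,0,0,10],[0.25,-0.95,0,0,10],[0.25,-0.95,0,0,10]]'
python3 -m creep '[[0.01,-0.06,0,0,10],[0.03,-0.13,0,0,10],[0.05,-0.2,0,0,10],[0.08,-0.3,0.05,0,10],[0.11,-0.4,0.1,0,10],[0.13,-0.5,0.2,0,10],[0.13,-0.56,0.3,0,10],[0.13,-0.56,0.35,0,10]]'
python3 -c "
from h import *
snap('wrist','w37')
go(.573,-.3415,0.17,-150)"
```

```text
clock: 74.13
tool_pos: [0.5564, -0.2876, 0.2598]
orientation: [-180.0, -0.1, -149.6]
force: [-0.1, -0.0, -0.7]
opening: 0.0235
clock: 74.8
tool_pos: [0.5723, -0.3406, 0.2226]
orientation: [179.9, -0.1, -149.6]
force: [-0.6, 0.8, -1.0]
opening: 0.0236
t 74.85 pos [ 0.5718 -0.3398  0.2219] rpy [ 1.798e+02 -1.000e-01 -1.496e+02] F [-0.3  0.8 -2. ] op 23.4
row shift [-0.003 -0.023  0.519] turn 0.0022 (turn deg tool z 0.4 ) dist mm 52.0
```

View pics/w37.png

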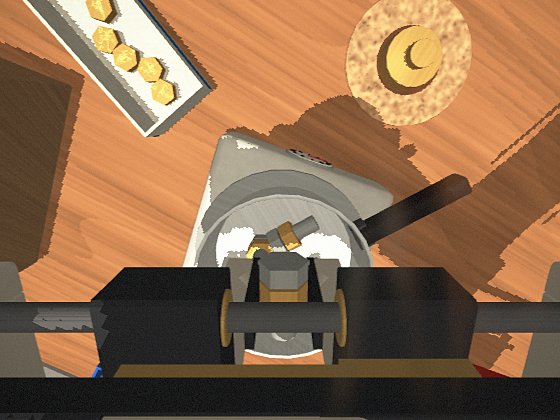

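```bash
python3 -m creep '[[0,-0.02,0.08,0,10],[0,-0.02,0.18,0,10],[0,-0.02,0.3,0,10],[0,-0.02,0.42,0,10],[0,-0.02,0.54,0,10],[0,-0.02,0.63,0,10],[0,-0.02,0.7,0,10],[0,-0.02,0.75,0,10]]'
python3 -m creep '[[0,0,0.02,0,10],[0,0,0.04,0,10],[0,0,0.06,0,10],[0,0,0.08,0,10],[0,0,0.1,0,10],[0,0,0.12,0,10],[0,0,0.12,0,10],[0,0,0.12,0,10]]'
python3 -c "
from h import *
go(.573,-.3415,0.13,-150)"
```

```text
clock: 75.52
tool_pos: [0.5735, -0.3412, 0.1493]
orientation: [180.0, -0.0, -149.5]
force: [-0.4, 0.3, -0.5]
opening: 0.0235
clock: 76.18
tool_pos: [0.5737, -0.3414, 0.1385]
orientation: [180.0, -0.0, -149.5]
force: [-0.7, 0.1, -0.9]
opening: 0.0237
t 76.18 pos [ 0.5737 -0.3414  0.1385] rpy [ 180.    -0.  -149.5] F [-0.7  0.1 -0.9] op 23.7
row shift [0.007 0.003 0.085] turn 0.0026 (turn deg tool z 0.5 ) dist mm 8.6
```

```bash
python3 -m creep '[[0,0,0.02,0,10],[0,0,0.04,0,10],[0,0,0.06,0,10],[0,0,0.08,0,10],[0,0,0.085,0,10],[0,0,0.085,0,10],[0,0,0.085,0,10],[0,0,0.085,0,10]]'
python3 -m creep '[[0,0,0,0,24],[0,0,0,0,26],[0,0,0,0,28],[0,0,0,0,30],[0,0,0,0,31],[0,0,0,0,31],[0,0,-0.05,0,31],[0,0,-0.15,0,31]]'
python3 -m creep '[[0,0,-0.1,0,31],[0,0,-0.2,0,31],[0,0,-0.35,0,31],[0,0,-0.5,0,31],[0,0,-0.65,0,31],[0,0,-0.8,0,31],[0,0,-0.95,0,31],[0,0,-1,0,31]]'
python3 -m creep '[[-0.1,0.1,0,0,31],[-0.25,0.2,-0.1,0,31],[-0.4,0.35,-0.2,0,31],[-0.55,0.5,-0.3,0,31],[-0.7,0.6,-0.3,0,31],[-0.85,0.7,-0.3,0,31],[-0.9,0.7,-0.3,0,31],[-0.9,0.7,-0.3,0,31]]'
python3 -c "
from h import *
snap('wrist','w38');go(.6,-.2,.28)"
```

```text
clock: 76.85
tool_pos: [0.5739, -0.3414, 0.1302]
orientation: [-180.0, 0.0, -149.5]
force: [0.5, -0.7, 0.5]
opening: 0.0237
clock: 77.52
tool_pos: [0.573, -0.3411, 0.1443]
orientation: [179.9, -0.1, -149.5]
force: [0.1, -0.0, -0.3]
opening: 0.0312
clock: 78.18
tool_pos: [0.5748, -0.342, 0.2491]
orientation: [-179.8, 0.2, -149.5]
force: [0.8, 0.2, -0.3]
opening: 0.0308
clock: 78.85
tool_pos: [0.6164, -0.2339, 0.2746]
orientation: [180.0, -0.0, -149.4]
force: [-0.9, 0.2, -0.1]
opening: 0.0309
t 78.9 pos [ 0.616  -0.2347  0.2746] rpy [ 180.    -0.  -149.5] F [-0.4  0.3  0.1] op 30.9
row shift [-0.039  0.38  -0.054] turn 0.0 (turn deg tool z 0 ) dist mm 38.6
```

View pics/w38.png

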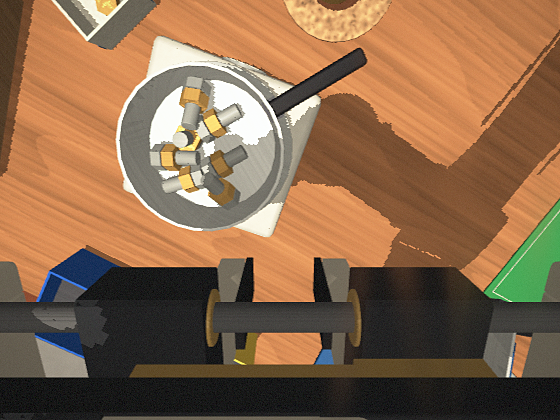

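```bash
python3 -m creep '[[0,0.1,-0.05,0,31],[0,0.25,-0.1,0,31],[0,0.4,-0.15,0,31],[0,0.55,-0.15,0,31],[0,0.7,-0.15,0,31],[0,0.85,-0.15,0,31],[0,1,-0.15,0,31],[0,1,-0.15,0,31]]'
python3 -m creep '[[0,0.1,0,0,31],[0,0.25,0,0,31],[0,0.4,0,0,31],[0,0.55,0,0,31],[0,0.7,0,0,31],[0,0.85,0,0,31],[0,1,0,0,31],[0,1,0,0,31]]'
python3 -m creep '[[0,0.1,0,0,31],[0,0.25,0,0,31],[0,0.4,0,0,31],[0,0.55,0,0,31],[0,0.7,0,0,31],[0,0.85,0,0,31],[0,1,0,0,31],[0,1,0,0,31]]'
python3 -m creep '[[0,0.1,0,0,31],[0,0.25,0,0,31],[0,0.4,0,0,31],[0,0.55,0,0,31],[0,0.7,0,0,31],[0,0.85,0,0,31],[0,1,0,0,31],[0,1,0,0,31]]'
python3 -c "
from h import *
t=snap('top','t39');s=snap('scene','s39');crop(t,280,60,500,290,3.4,'c_t39');crop(s,140,90,300,250,4.7,'c_s39')"
```

```text
clock: 79.57
tool_pos: [0.5636, -0.1469, 0.2909]
orientation: [180.0, 0.1, -149.5]
force: [-0.3, 0.5, -1.0]
opening: 0.0314
clock: 80.23
tool_pos: [0.5132, -0.0615, 0.2902]
orientation: [180.0, 0.0, -149.5]
force: [-0.6, -0.7, -0.1]
opening: 0.0311
clock: 80.9
tool_pos: [0.4629, 0.0244, 0.2901]
orientation: [180.0, 0.0, -149.5]
force: [-0.8, 0.4, -0.5]
opening: 0.031
clock: 81.57
tool_pos: [0.4124, 0.1105, 0.2901]
orientation: [180.0, 0.0, -149.5]
force: [-0.2, 0.4, -0.3]
opening: 0.0312
```

View pics/t39.png

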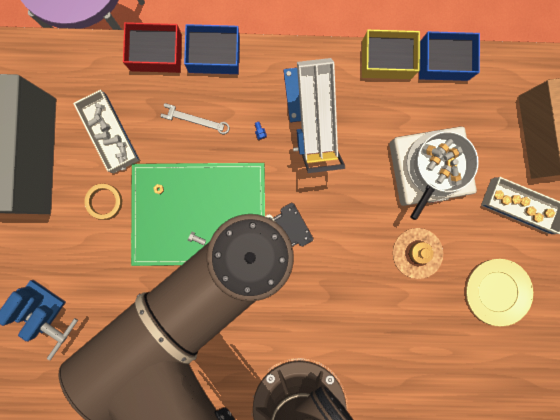

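View pics/c_t39.png

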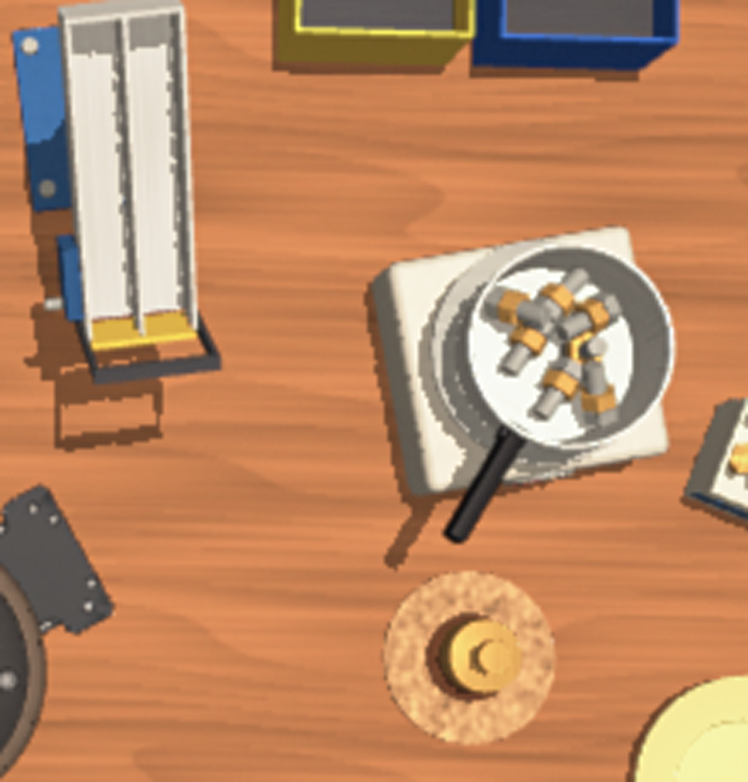

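View pics/c_s39.png

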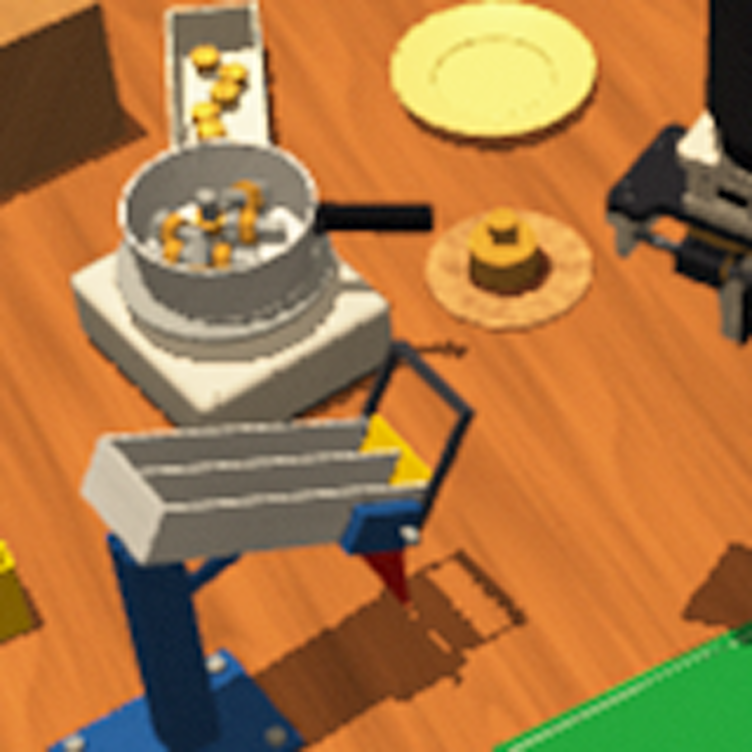

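Run:
```python
from h import *
t=load('t39'); f=lambda x,y:(280+x/3.4,60+y/3.4)
def fit(P,z):
    Q=np.array([pt(t,*f(*p),z)[:2] for p in P]); A=np.c_[2*Q,np.ones(len(Q))]; x=np.linalg.lstsq(A,(Q**2).sum(1),rcond=None)[0]; return x[:2].round(4),np.sqrt(x[2]+x[0]**2+x[1]**2).round(4)
print("rim",fit([(467,350),(675,345),(568,236),(575,453),(497,270),(645,268),(648,420),(500,425)],.1514))
print("pan visible left/bottom edge",fit([(433,350),(445,400),(470,440),(510,472),(445,300),(475,265),(550,480)],.0965))
print("foot?")
print("knob",pt(t,*f(493,657),.052),"pad",fit([(384,655),(556,660),(470,572),(470,745)],.004))
```

```text
rim (array([ 0.6072, -0.3186]), np.float64(0.072))
pan visible left/bottom edge (array([ 0.6068, -0.3293]), np.float64(0.0879))
foot?
knob [ 0.39283584 -0.29839325  0.052     ] pad (array([ 0.3896, -0.2963]), np.float64(0.0649))
```

```bash
python3 -c "
from h import *
print(ctrl.get_obs()['force'].round(1)); print(workorder.close_job())"
```

```text
[-0.7 -0.2 -0.2]
the job is handed in; nothing more can be done
None
```

The job is handed in at about 82 s of the 210 s. The last pictures show the end state as asked; no verdict was reported.

- **Check weight:** I stood it on the pan, about 1.5 mm off centre, let go, then put it back on the cork pad. It is within about 4 mm of the pad's centre.
- **Chute:** I held the dish under the lip and pushed the paddle with its rim. All 4 bolts landed in the dish and none missed.
- **Mat:** The 3 finished bolts went in one at a time, after the dish was on the pan. Each fell 2–3 cm at most onto bolts already there. One had been knocked aside during the run and was found again in the pictures.
- **Last checks:**
  - All 7 bolts are in the dish, which is released and about 2.5 mm off the pan's centre.
  - The chute is empty, the paddle hangs as at the start, and the robot touches nothing.
  - The bare bolt, nut, mug, spanner, tape and blue look-alike were not touched.

**What went wrong:** While pushing the paddle, the dish tilted in the grip. Its far rim slipped under the paddle and touched the table. I drew it back out, set it flat, took the handle closer in and lifted it again with all 4 bolts inside. The step-3 hold in the air was most likely met only in that second lift.

**Disagreement:** The top and wrist cameras differed by about 3 mm, so I used mostly the wrist views for placing.

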